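# Rig the T-slot clamp base with its stud and keyed levers

### The job

Get the clamp base ready for the next boot shell: take the two clamp studs out of their wooden holder and put one in each T-slot of the base; drop its T-head lengthwise into the open half of the slot away from the stop, slide it along the slot until it is against the stop, then give it a quarter turn so that it is locked. Fit every black clamping lever lying on the bench onto a keyed shaft of its own, keyway over key and fully home: one on each locked stud, and the third, if there is one, on the fixed spindle at the end of the base. Do not push about the steel dome and the grinding cone.

Things in the scene. Friction and masses are not known exactly. Their poses are not given: they have to be found in the camera images.
- clamp_base: fixed aluminium base, plate x -130..145, y -30..100, top z 24 mm. Origin at bench level under station_right; x along both T-slots to the stops. Slots on y 0 and y 70, open x -130..60: mouth 16 wide, lips z 16..24; channel below 34 wide, z 4..16. Stops: a dark bar across each slot, x 14.5..34, 44 long, top z 30. Spindle at (100, 35)
- station_right (a point): point on the base's top face, 24 mm above the bench, on the centre line of the right slot (seen from the robot; base y 0 mm): a stud's axis is here when its 29 mm flange touches the stop
- station_left (a point): point on the base's top face, 24 mm above the bench, on the centre line of the left slot (seen from the robot; base y 70 mm): a stud's axis is here when its 29 mm flange touches the stop
- stud_1: loose steel T-head stud, 0.18 kg, upright. Origin on its axis under the head; x towards the key, y along the head. Upwards: head 30 (y) x 11 x 7 mm, neck dia 10 to z 17, flange dia 29 z 17..22, square 22 x 22 (faces square to x, y) z 22..48, its top the lever's shoulder; keyed shaft z 48..75. It hangs by its flange in holder or slot: origin 7 mm above the bench
- stud_2: loose steel T-head stud, 0.18 kg, upright. Origin on its axis under the head; x towards the key, y along the head. Upwards: head 30 (y) x 11 x 7 mm, neck dia 10 to z 17, flange dia 29 z 17..22, square 22 x 22 (faces square to x, y) z 22..48, its top the lever's shoulder; keyed shaft z 48..75. It hangs by its flange in holder or slot: origin 7 mm above the bench
- stud_holder: fixed wooden block 116 (x) x 50 x 24 mm, origin under its centre; the studs stand at x -30 and +30 mm in pockets 14 (x) x 33 mm, 21 deep. In the base's slot a stud with y (its head) along the slot can be lifted out; with y across it, so x along it either way round, it is locked, with 2 mm of vertical play; only friction holds it, it can still be turned and slid
- spindle: fixed spindle on the base beyond the stops. Origin on its axis at the base's top face. Column dia 27, shoulder at z 31 mm; keyed shaft 27 mm tall above it, as on the studs: dia 14, top 4 mm tapered to dia 8; key 5 mm wide, 22 mm tall from the shoulder, on its +x side, out to 10.5 mm from the axis. Its x is within 35 degrees of the base's x
- lever_1: loose black lever, 60 g, lying right way up (some starts lack it). Origin on the bore's axis at the underside; x along the arm. Hub 36 (x) x 32 x 24 mm, grip across y; through bore 17 mm, keyway 7.8 wide on the +x side out to 12.4 mm from the axis; arm ends 47.5 mm from the axis. All alike, fit any shaft when x matches the shaft's x; home: underside on the shoulder, shaft 3 mm out of the top
- lever_2: loose black lever, 60 g, lying right way up (some starts lack it). Origin on the bore's axis at the underside; x along the arm. Hub 36 (x) x 32 x 24 mm, grip across y; through bore 17 mm, keyway 7.8 wide on the +x side out to 12.4 mm from the axis; arm ends 47.5 mm from the axis. All alike, fit any shaft when x matches the shaft's x; home: underside on the shoulder, shaft 3 mm out of the top
- lever_3: loose black lever, 60 g, lying right way up (some starts lack it). Origin on the bore's axis at the underside; x along the arm. Hub 36 (x) x 32 x 24 mm, grip across y; through bore 17 mm, keyway 7.8 wide on the +x side out to 12.4 mm from the axis; arm ends 47.5 mm from the axis. All alike, fit any shaft when x matches the shaft's x; home: underside on the shoulder, shaft 3 mm out of the top
- steel_dome: loose bystander: polished dome 66 mm wide, 50 mm tall; origin under its centre
- grind_cone: loose bystander: brown grinding cone 38 mm wide, 42 mm tall; origin under its centre

How it is judged (in metres and radians):
On the way, in this order (a step that is already met when the one before it is completed fails the run):
1. a stud hangs in a slot by its flange, head lengthwise, at least 30 mm short of the station (((z of stud_1 in the frame of clamp_base between 0.003 and 0.0115 m and y of stud_1 in the frame of clamp_base between -0.005 and 0.005 m and angle between stud_1's own z axis and vertical below 0.15 rad and x of stud_1 in the frame of clamp_base between -0.13 and -0.03 m and angle between the y axis of stud_1 and the x axis of clamp_base, either way round below 0.3 rad) or (z of stud_1 in the frame of clamp_base between 0.003 and 0.0115 m and y of stud_1 in the frame of clamp_base between 0.065 and 0.075 m and angle between stud_1's own z axis and vertical below 0.15 rad and x of stud_1 in the frame of clamp_base between -0.13 and -0.03 m and angle between the y axis of stud_1 and the x axis of clamp_base, either way round below 0.3 rad) or (z of stud_2 in the frame of clamp_base between 0.003 and 0.0115 m and y of stud_2 in the frame of clamp_base between -0.005 and 0.005 m and angle between stud_2's own z axis and vertical below 0.15 rad and x of stud_2 in the frame of clamp_base between -0.13 and -0.03 m and angle between the y axis of stud_2 and the x axis of clamp_base, either way round below 0.3 rad) or (z of stud_2 in the frame of clamp_base between 0.003 and 0.0115 m and y of stud_2 in the frame of clamp_base between 0.065 and 0.075 m and angle between stud_2's own z axis and vertical below 0.15 rad and x of stud_2 in the frame of clamp_base between -0.13 and -0.03 m and angle between the y axis of stud_2 and the x axis of clamp_base, either way round below 0.3 rad))), for 0.1 s.
2. one stud is against a stop and turned a quarter turn, and the other hangs lengthwise in the other slot, at least 30 mm short of its station ((((z of stud_1 in the frame of clamp_base between 0.003 and 0.0115 m and y of stud_1 in the frame of clamp_base between -0.005 and 0.005 m and angle between stud_1's own z axis and vertical below 0.15 rad and horizontal distance between stud_1 and station_right below 0.006 m and angle between the x axis of stud_1 and the x axis of clamp_base, either way round below 0.3 rad) and (z of stud_2 in the frame of clamp_base between 0.003 and 0.0115 m and y of stud_2 in the frame of clamp_base between 0.065 and 0.075 m and angle between stud_2's own z axis and vertical below 0.15 rad and x of stud_2 in the frame of clamp_base between -0.13 and -0.03 m and angle between the y axis of stud_2 and the x axis of clamp_base, either way round below 0.3 rad)) or ((z of stud_1 in the frame of clamp_base between 0.003 and 0.0115 m and y of stud_1 in the frame of clamp_base between 0.065 and 0.075 m and angle between stud_1's own z axis and vertical below 0.15 rad and horizontal distance between stud_1 and station_left below 0.006 m and angle between the x axis of stud_1 and the x axis of clamp_base, either way round below 0.3 rad) and (z of stud_2 in the frame of clamp_base between 0.003 and 0.0115 m and y of stud_2 in the frame of clamp_base between -0.005 and 0.005 m and angle between stud_2's own z axis and vertical below 0.15 rad and x of stud_2 in the frame of clamp_base between -0.13 and -0.03 m and angle between the y axis of stud_2 and the x axis of clamp_base, either way round below 0.3 rad)) or ((z of stud_2 in the frame of clamp_base between 0.003 and 0.0115 m and y of stud_2 in the frame of clamp_base between -0.005 and 0.005 m and angle between stud_2's own z axis and vertical below 0.15 rad and horizontal distance between stud_2 and station_right below 0.006 m and angle between the x axis of stud_2 and the x axis of clamp_base, either way round below 0.3 rad) and (z of stud_1 in the frame of clamp_base between 0.003 and 0.0115 m and y of stud_1 in the frame of clamp_base between 0.065 and 0.075 m and angle between stud_1's own z axis and vertical below 0.15 rad and x of stud_1 in the frame of clamp_base between -0.13 and -0.03 m and angle between the y axis of stud_1 and the x axis of clamp_base, either way round below 0.3 rad)) or ((z of stud_2 in the frame of clamp_base between 0.003 and 0.0115 m and y of stud_2 in the frame of clamp_base between 0.065 and 0.075 m and angle between stud_2's own z axis and vertical below 0.15 rad and horizontal distance between stud_2 and station_left below 0.006 m and angle between the x axis of stud_2 and the x axis of clamp_base, either way round below 0.3 rad) and (z of stud_1 in the frame of clamp_base between 0.003 and 0.0115 m and y of stud_1 in the frame of clamp_base between -0.005 and 0.005 m and angle between stud_1's own z axis and vertical below 0.15 rad and x of stud_1 in the frame of clamp_base between -0.13 and -0.03 m and angle between the y axis of stud_1 and the x axis of clamp_base, either way round below 0.3 rad)))), for 0.2 s.
3. both studs are against the stops and turned a quarter turn (((z of stud_1 in the frame of clamp_base between 0.003 and 0.0115 m and y of stud_1 in the frame of clamp_base between -0.005 and 0.005 m and angle between stud_1's own z axis and vertical below 0.15 rad and horizontal distance between stud_1 and station_right below 0.006 m and angle between the x axis of stud_1 and the x axis of clamp_base, either way round below 0.3 rad) or (z of stud_1 in the frame of clamp_base between 0.003 and 0.0115 m and y of stud_1 in the frame of clamp_base between 0.065 and 0.075 m and angle between stud_1's own z axis and vertical below 0.15 rad and horizontal distance between stud_1 and station_left below 0.006 m and angle between the x axis of stud_1 and the x axis of clamp_base, either way round below 0.3 rad)) and ((z of stud_2 in the frame of clamp_base between 0.003 and 0.0115 m and y of stud_2 in the frame of clamp_base between -0.005 and 0.005 m and angle between stud_2's own z axis and vertical below 0.15 rad and horizontal distance between stud_2 and station_right below 0.006 m and angle between the x axis of stud_2 and the x axis of clamp_base, either way round below 0.3 rad) or (z of stud_2 in the frame of clamp_base between 0.003 and 0.0115 m and y of stud_2 in the frame of clamp_base between 0.065 and 0.075 m and angle between stud_2's own z axis and vertical below 0.15 rad and horizontal distance between stud_2 and station_left below 0.006 m and angle between the x axis of stud_2 and the x axis of clamp_base, either way round below 0.3 rad))), for 0.2 s.
At the end, for the whole second after the job is handed in: Each stud hangs upright in its slot within 6 mm of the station with its head across the slot to within 0.3 rad; every lever present is fully home on a keyed shaft (underside within 4 mm of the shoulder, axis within 5 mm, tilted less than 0.12 rad), one of them on each stud; all at rest and released (all of step 3 and ((horizontal distance between lever_1 and stud_1 below 0.005 m and z of lever_1 in the frame of stud_1 between 0.044 and 0.052 m and angle between lever_1's own z axis and vertical below 0.12 rad) or (horizontal distance between lever_1 and stud_2 below 0.005 m and z of lever_1 in the frame of stud_2 between 0.044 and 0.052 m and angle between lever_1's own z axis and vertical below 0.12 rad) or (horizontal distance between lever_1 and spindle below 0.005 m and z of lever_1 in the frame of spindle between 0.027 and 0.035 m and angle between lever_1's own z axis and vertical below 0.12 rad)) and ((horizontal distance between lever_2 and stud_1 below 0.005 m and z of lever_2 in the frame of stud_1 between 0.044 and 0.052 m and angle between lever_2's own z axis and vertical below 0.12 rad) or (horizontal distance between lever_2 and stud_2 below 0.005 m and z of lever_2 in the frame of stud_2 between 0.044 and 0.052 m and angle between lever_2's own z axis and vertical below 0.12 rad) or (horizontal distance between lever_2 and spindle below 0.005 m and z of lever_2 in the frame of spindle between 0.027 and 0.035 m and angle between lever_2's own z axis and vertical below 0.12 rad)) and ((horizontal distance between lever_3 and stud_1 below 0.005 m and z of lever_3 in the frame of stud_1 between 0.044 and 0.052 m and angle between lever_3's own z axis and vertical below 0.12 rad) or (horizontal distance between lever_3 and stud_2 below 0.005 m and z of lever_3 in the frame of stud_2 between 0.044 and 0.052 m and angle between lever_3's own z axis and vertical below 0.12 rad) or (horizontal distance between lever_3 and spindle below 0.005 m and z of lever_3 in the frame of spindle between 0.027 and 0.035 m and angle between lever_3's own z axis and vertical below 0.12 rad)) and ((horizontal distance between lever_1 and stud_1 below 0.005 m and z of lever_1 in the frame of stud_1 between 0.044 and 0.052 m and angle between lever_1's own z axis and vertical below 0.12 rad) or (horizontal distance between lever_2 and stud_1 below 0.005 m and z of lever_2 in the frame of stud_1 between 0.044 and 0.052 m and angle between lever_2's own z axis and vertical below 0.12 rad) or (horizontal distance between lever_3 and stud_1 below 0.005 m and z of lever_3 in the frame of stud_1 between 0.044 and 0.052 m and angle between lever_3's own z axis and vertical below 0.12 rad)) and ((horizontal distance between lever_1 and stud_2 below 0.005 m and z of lever_1 in the frame of stud_2 between 0.044 and 0.052 m and angle between lever_1's own z axis and vertical below 0.12 rad) or (horizontal distance between lever_2 and stud_2 below 0.005 m and z of lever_2 in the frame of stud_2 between 0.044 and 0.052 m and angle between lever_2's own z axis and vertical below 0.12 rad) or (horizontal distance between lever_3 and stud_2 below 0.005 m and z of lever_3 in the frame of stud_2 between 0.044 and 0.052 m and angle between lever_3's own z axis and vertical below 0.12 rad)) and linear speed of each of stud_1, stud_2, lever_1, lever_2, lever_3 below 0.02 m/s); the robot touches nothing.
It fails at once if the steel dome is pushed more than 50 mm (distance of steel_dome from where it was at the start of the episode above 0.05 m).
It fails at once if the grind cone is pushed more than 50 mm (distance of grind_cone from where it was at the start of the episode above 0.05 m).
Of lever_1, lever_2, lever_3 only 2 to 3 are there at a start; the rules pass over those that are not, and their reading is None.
At some moment in a run one of lever_1, lever_2 may be knocked a few centimetres aside while the robot is not near it.
It also fails if it takes over 210 s, if anything falls off the work surface, if the arm or the gripper's body presses on something with over 40 N, if the wrist force passes 120 N, or if a joint passes its speed limit or range.

### The arm

A 7-joint arm with a two-finger parallel gripper is mounted at the origin on a cart in front of the work surface, level with it; the furniture and walls round the work are solid. World frame = base frame: x ahead of the robot, y to its left, z up, the work surface at z = 0. Lengths are in m, angles in degrees, forces in N, time in s.
With the tool pointing down it reaches from about 0.425 to 0.875 m from the base axis. Payload 4.7 kg.
Tool frame: the origin (TCP) lies on the centre line of the jaws, within the pads' length; the fingertips stand 19 mm ahead of it and the grasp point (between the pads) is the TCP; z points along the fingers, y is the line along which they close (so a half turn about z gives the same grasp; the last joint's range is limited). The gripper opens to 87 mm and grips with 3 to 60 N. Pads are 19 mm wide; open, the fingers measure 117 mm over their backs; the gripper's body (75 mm by 190 mm) begins 51 mm behind the grasp point.
Start: joints at [-67.145, 18.392, -4.016, 83.108, 1.295, 78.541, -3.26], TCP at [0.244, 0.602, 0.242] pointing down, gripper open.
Joint ranges: [-163.93, 163.93], [-17.29, 119.83], [-79.2, 71.16], [3.27, 140.29], [-89.18, 269.18], [5.43, 117.66], [-154.24, 154.24]. Speed limits (degrees/s): [147.25, 147.25, 180, 180, 180, 180, 180].

### API

Orientations are given as [roll, pitch, yaw] about the fixed x, y, z axes, in that order (R = Rz(yaw) Ry(pitch) Rx(roll)).
In Python, from cell import env, imaging gives the robot as it stands.
- The arm moves only by the shell command python3 -m crank 'ROWS' [OPENING] [FORCE]. ROWS is JSON, a list of rows, each an object of numbers: "x", "y", "z": the shift along the tool's x, y, z in m; "turn": the turn about the tool's z in rad. In form: [{"x": .., "y": .., "z": .., "turn": ..}, ...]. A call has 1 to 12 rows; each row is the pose to reach, as a shift and turn from the pose commanded when the call began, along the tool's axes at that moment; what a row does not reach only later rows make up. A row lasts 1/8 s, in which the tool goes at most 62.5 mm and 10.7 degrees, less where a joint would pass 70% of its speed; a pose out of reach is approached as far as the arm can. A call with a gripper value outside its range is refused whole. OPENING is the finger opening in m, from 0 to 0.087, set as the call begins (- or left out, the last holds). The fingers move at their own pace and stop on an object; FORCE is the grip in N (left out, the last holds). Time passes only in rows, so rows that repeat a pose let the fingers close. It gives the time, the measured TCP pose, the force, the opening and the grip force at its end, in the units of the state.
- env.get_obs(): the state, without advancing time (a new reading comes with each control period).
- imaging.read_camera(name): name is "scene" or "top" or "wrist"; returns the picture (420x560x3 uint8, red, green, blue); there is no depth.
- imaging.get_calibration(name): a dict with "camera_matrix" (3x3 intrinsics, pixels), "position" and "attitude" of the camera in the world. Camera axes: x right, y up, looking along -z (the intrinsics and any distortion apply to the point x, -y, -z); pixel columns grow to the right and rows downward; lengths in m; the calibration is good to about 2 mm. The wrist camera is an equidistant fisheye: a pixel r from the principal point sees the ray r / f radians off the axis. A picture is of the moment at which its call begins: read the wrist's pose just before it. get_calibration takes no time and is no camera call; for the wrist camera it gives the pose at the moment of the call.
- env.sign_off(): hands the job in; it is judged then, once.
The state is a dict: "time_s": time; "qpos": joint angles; "joint_velocities": joint speeds; "effort": joint torques, N m; "tool_pos": TCP position; "tool_rot": TCP orientation; "force": force on the tool from outside, world axes, zero at the start; "wrist_torque": the same for the moment, N m; "grip_width": finger opening in m; "grasp_force": force on a finger pad.
Only numpy, scipy, OpenCV 4.12 (cv2) and the standard library are available. Lean on these libraries where they do the work, as an engineer would, in place of code of your own. Each camera call takes 0.05 s, during which the arm holds its last target. There are 200 camera calls.

## Working session

There is one attempt and no reset: what is moved stays moved. The work goes in short steps, Python scripts to look and compute and a shell command to move; the robot and the scene stay as the last step left them, time stands still between calls to the robot, and variables do not carry over. Pictures are saved under pics/ and viewed, at most 14 in all, crops included, and the job is handed in when it is done.

```bash
ls; mkdir -p pics
python3 - <<'E'
from cell import env, imaging
import cv2, numpy as np
o=env.get_obs(); print({k:np.round(v,4).tolist() for k,v in o.items()})
for n in("top","scene","wrist"):
    im=imaging.read_camera(n); cv2.imwrite(f"pics/{n}0.png",im[:,:,::-1])
    c=imaging.get_calibration(n); print(n,{k:np.round(v,4).tolist() if not isinstance(v,str) else v for k,v in c.items()})
a=cv2.imread("pics/top0.png"); cv2.imwrite("pics/top0b.png",cv2.resize(a,(800,600),interpolation=cv2.INTER_CUBIC))
E
```

```text
pics
{'time_s': 0.0, 'qpos': [-67.1432, 18.4406, -4.0148, 83.1754, 1.2957, 78.5404, -3.26], 'joint_velocities': [-0.0179, 0.0211, 0.0453, -0.024, -0.1105, -0.0769, 0.107], 'effort': [-0.0004, -49.1293, -0.4042, -31.2526, -0.064, 0.0437, 0.0002], 'tool_pos': [0.2439, 0.602, 0.2404], 'tool_rot': [-179.8889, 0.0066, 157.9524], 'force': [-0.1855, -0.3138, 1.1337], 'wrist_torque': [-0.0353, -0.03, -0.0513], 'grasp_force': 0.0, 'grip_width': 0.0873}
top {'camera_matrix': [[397.3299, 0.0, 280.9004], [0.0, 397.3299, 212.9091], [0.0, 0.0, 1.0]], 'position': [0.4812, -0.2071, 0.9527], 'attitude': [4.6217, -1.071, -91.0737]}
scene {'camera_matrix': [[441.807, 0.0, 283.2166], [0.0, 441.807, 207.1028], [0.0, 0.0, 1.0]], 'position': [-0.0092, -0.6706, 0.5464], 'attitude': [54.3477, 1.3363, -51.0436]}
wrist {'camera_matrix': [[325.1923, 0.0, 282.029], [0.0, 325.1923, 210.2122], [0.0, 0.0, 1.0]], 'position': [0.1673, 0.6333, 0.3839], 'attitude': [-17.6079, 0.1362, 67.9179]}
```

View pics/top0b.png

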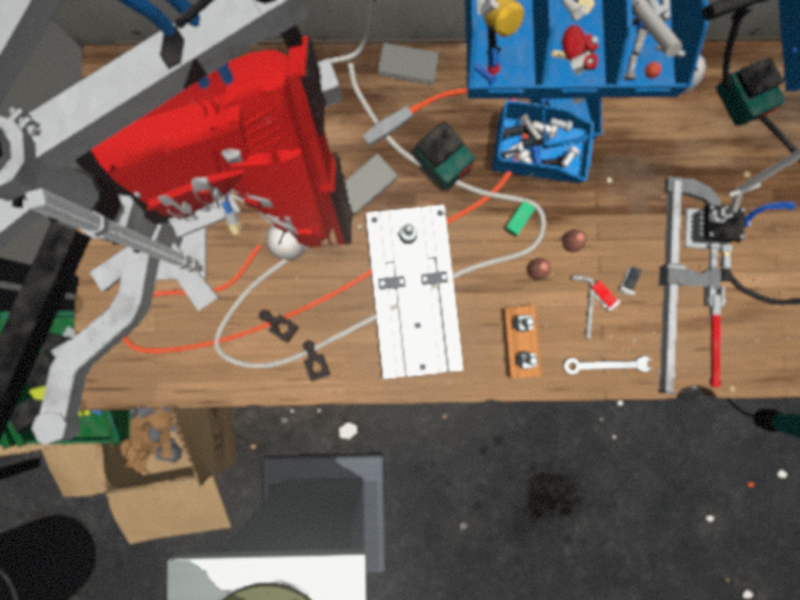

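View pics/scene0.png

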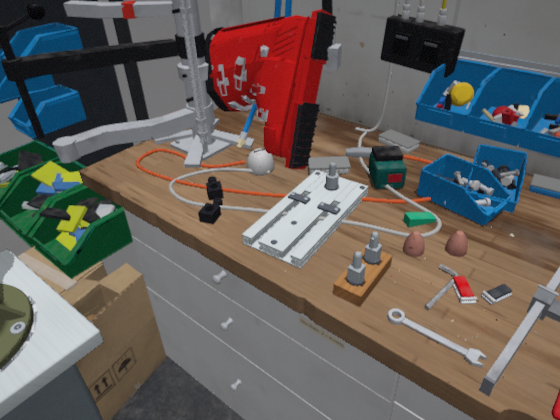

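Top view: the base is at about (415,290), with the spindle at its far end (408,233). The holder with two studs is at (522,340). Only two levers are visible, at (280,325) and (317,362). The dome is at (287,243) and the cones at (575,240) and (540,268).

```bash
cat > h.py <<'E'
import numpy as np, cv2, json
from scipy.spatial.transform import Rotation as Ro
from cell import env, imaging
def rays(name,c,px):
    px=np.atleast_2d(px).astype(float); K=np.array(c["camera_matrix"])
    d=(px-K[:2,2])/K[0,0]
    if name=="wrist":
        r=np.linalg.norm(d,axis=1,keepdims=True)+1e-12
        v=np.hstack([d/r*np.sin(r),np.cos(r)])
    else: v=np.hstack([d,np.ones((len(d),1))])
    v=v*[1,-1,-1]
    return np.array(c["position"]),v@Ro.from_euler("xyz",c["attitude"],degrees=True).as_matrix().T
def onto(name,c,px,z):
    p,v=rays(name,c,px); return p+v*((z-p[2])/v[:,2:])
def proj(name,c,P):
    P=np.atleast_2d(P); K=np.array(c["camera_matrix"])
    v=(P-np.array(c["position"]))@Ro.from_euler("xyz",c["attitude"],degrees=True).as_matrix()*[1,-1,-1]
    if name=="wrist":
        t=np.arctan2(np.linalg.norm(v[:,:2],axis=1),v[:,2])[:,None]
        d=v[:,:2]/np.linalg.norm(v[:,:2],axis=1,keepdims=True)*t
    else: d=v[:,:2]/v[:,2:]
    return d*K[0,0]+K[:2,2]
def snap(name,fn):
    c=imaging.get_calibration(name); im=imaging.read_camera(name)[:,:,::-1].copy()
    cv2.imwrite(f"pics/{fn}.png",im); json.dump({k:np.array(v).tolist() for k,v in c.items() if k in("camera_matrix","position","attitude")},open(f"pics/{fn}.json","w"))
    return im,c
def topdown(name,im,c,x0,x1,y0,y1,z,s=1000.):
    """rectified view onto plane z: rows = x decreasing, columns = y decreasing; s px per m"""
    X,Y=np.meshgrid(np.arange(x1,x0,-1/s),np.arange(y1,y0,-1/s),indexing="ij")
    q=proj(name,c,np.c_[X.ravel(),Y.ravel(),np.full(X.size,z)]).astype(np.float32).reshape(*X.shape,2)
    return cv2.remap(im,q[...,0],q[...,1],cv2.INTER_CUBIC)
def plan(goal,yaw=None):
    """shift in tool axes from measured pose to world goal; turn to a yaw of the tool (mod 180), tool pointing down"""
    o=env.get_obs(); R=Ro.from_euler("xyz",o["tool_rot"],degrees=True).as_matrix()
    d=R.T@(np.array(goal)-o["tool_pos"]); y=o["tool_rot"][2]
    out=dict(x=round(d[0],4),y=round(d[1],4),z=round(d[2],4))
    if yaw is not None:
        t=-(((yaw-y)+90)%180-90); out["turn"]=round(np.radians(t),4); out["q7"]=round(o["qpos"][6],1)
    print(out); return out
E
python3 - <<'E'
from h import *
c=imaging.get_calibration("top"); im=cv2.imread("pics/top0.png")
s=560/800
pts={'baseFL':(368,212,.024),'baseFR':(443,205,.024),'baseNR':(463,370,.024),'baseNL':(384,378,.024),'spin':(407,232,.082),'hold':(522,342,.024),'st1':(525,322,.07),'st2':(528,358,.07),'leverA':(285,328,.02),'leverB':(317,368,.02),'dome':(287,243,.04),'cone1':(575,240,.03),'cone2':(540,268,.03)}
for k,(u,v,z) in pts.items(): print(k,onto("top",c,[(u*s,v*s)],z)[0].round(3))
# base: white blob
hsv=cv2.cvtColor(im,cv2.COLOR_BGR2HSV)
m=((hsv[...,1]<45)&(hsv[...,2]>170)).astype(np.uint8)*255
roi=np.zeros_like(m); roi[130:275,245:335]=255
m=cv2.morphologyEx(m&roi,cv2.MORPH_CLOSE,np.ones((9,9)))
cs=max(cv2.findContours(m,0,1)[0],key=cv2.contourArea)
w=onto("top",c,cs[:,0],.024)[:,:2].astype(np.float32)
(r)=cv2.minAreaRect(w); print("base",r,cv2.boxPoints(r).round(4).tolist())
m=((hsv[...,0]<18)&(hsv[...,1]>130)&(hsv[...,2]>120)).astype(np.uint8)*255
roi[:]=0; roi[205:275,345:385]=255
cs=max(cv2.findContours(cv2.morphologyEx(m&roi,cv2.MORPH_CLOSE,np.ones((9,9))),0,1)[0],key=cv2.contourArea)
r=cv2.minAreaRect(onto("top",c,cs[:,0],.024)[:,:2].astype(np.float32)); print("holder",r)
a=cv2.resize(im[180:290,120:400],(0,0),fx=2.85,fy=2.85,interpolation=cv2.INTER_CUBIC); cv2.imwrite("pics/c1.png",a)
E
```

```text
baseFL [ 0.71  -0.173  0.024]
baseFR [ 0.721 -0.299  0.024]
baseNR [ 0.447 -0.324  0.024]
baseNL [ 0.436 -0.196  0.024]
spin [ 0.664 -0.236  0.082]
hold [ 0.49  -0.423  0.024]
st1 [ 0.521 -0.418  0.07 ]
st2 [ 0.465 -0.42   0.07 ]
leverA [ 0.52  -0.035  0.02 ]
leverB [ 0.454 -0.087  0.02 ]
dome [ 0.657 -0.042  0.04 ]
cone1 [ 0.657 -0.515  0.03 ]
cone2 [ 0.611 -0.455  0.03 ]
base ((0.5792540311813354, -0.24869102239608765), (0.19476880133152008, 0.29657596349716187), 81.51871490478516) [[0.41819998621940613, -0.3231000006198883], [0.7116000056266785, -0.3668999969959259], [0.7402999997138977, -0.17419999837875366], [0.44699999690055847, -0.13050000369548798]]
holder ((0.49193358421325684, -0.4233033359050751), (0.11677634716033936, 0.05276770889759064), 3.298438310623169)
```

View pics/c1.png

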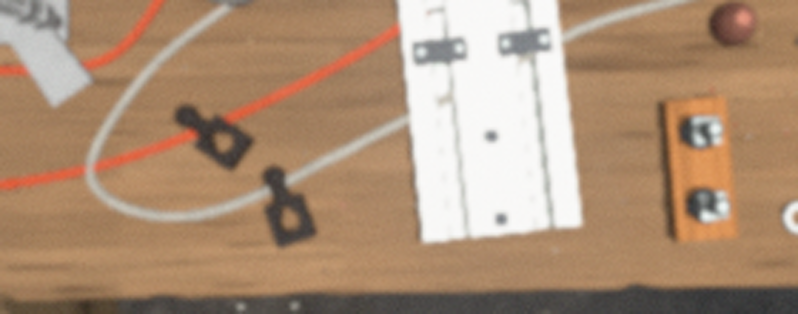

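Both levers are clear: lever A has its hub at about crop (222,140) with its arm pointing up-left, and lever B has its hub at (290,215) with its arm pointing up. Before the first move I'll check whether the lamp structure on the left is in the way.

Run:
```python
from h import *
ct=imaging.get_calibration("top"); cs=imaging.get_calibration("scene")
def tri(a,b):
    p,v=rays("top",ct,[np.array(a)*.7]); q,w=rays("scene",cs,[b]); v=v[0]/np.linalg.norm(v);w=w[0]/np.linalg.norm(w)
    A=np.stack([v,-w],1); t=np.linalg.lstsq(A,q-p,rcond=None)[0]
    P,Q=p+t[0]*v,q+t[1]*w; print(((P+Q)/2).round(3),round(np.linalg.norm(P-Q),3))
tri((50,425),(40,147)); tri((155,235),(170,120)); tri((50,425),(10,60)); tri((200,265),(195,20));tri((30,195),(195,20)); tri((20,410),(10,62))
tri((30,195),(90,10))
```

```text
[0.356 0.326 0.073] 0.051
[0.634 0.178 0.083] 0.079
[0.354 0.216 0.287] 0.109
[ 0.568 -0.     0.354] 0.019
[0.678 0.18  0.314] 0.045
[0.37  0.262 0.271] 0.111
[0.579 0.223 0.348] 0.176
```

View pics/wrist0.png

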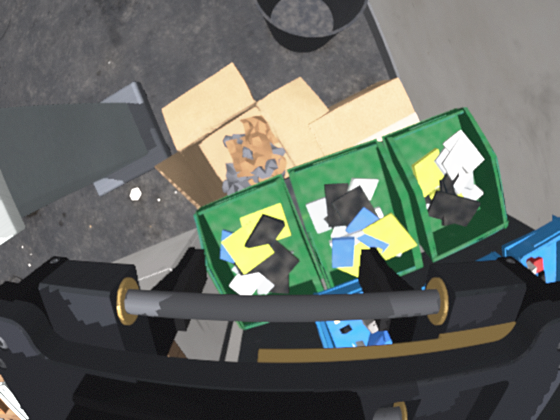

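```bash
python3 - <<'E'
from h import *
ct=imaging.get_calibration("top"); cs=imaging.get_calibration("scene")
for b in [(5,65),(100,55),(170,48),(130,10),(90,8)]:
    p,v=rays("scene",cs,[b]); v=v[0]/np.linalg.norm(v)
    P=p+np.outer(np.arange(.6,1.6,.1),v)
    print(b); print(np.c_[P,proj("top",ct,P)/.7].round(2).tolist())
E
convert -version >/dev/null 2>&1
python3 - <<'E'
import cv2
a=cv2.imread('pics/top0.png')[:330,:200]; b=cv2.imread('pics/scene0.png')[:190,:260]
import numpy as np
a=cv2.resize(a,(364,600)); b=cv2.resize(b,(430,314)); o=np.zeros((600,800,3),np.uint8); o[:,:364]=a;o[:314,366:796]=b; cv2.imwrite('pics/c2.png',o)
E
```

```text
(5, 65)
[[0.18, -0.12, 0.4, 302.69, 681.12], [0.21, -0.03, 0.37, 212.15, 635.95], [0.24, 0.06, 0.35, 129.61, 594.77], [0.27, 0.16, 0.32, 54.05, 557.07], [0.3, 0.25, 0.3, -15.38, 522.43], [0.33, 0.34, 0.27, -79.4, 490.49], [0.36, 0.43, 0.25, -138.61, 460.95], [0.39, 0.52, 0.22, -193.55, 433.54], [0.42, 0.61, 0.2, -244.65, 408.04], [0.45, 0.71, 0.17, -292.3, 384.27]]
(100, 55)
[[0.27, -0.16, 0.39, 346.19, 576.33], [0.31, -0.08, 0.37, 262.81, 520.85], [0.36, 0.01, 0.34, 187.18, 470.51], [0.4, 0.09, 0.31, 118.27, 424.65], [0.45, 0.18, 0.29, 55.22, 382.68], [0.5, 0.26, 0.26, -2.7, 344.14], [0.54, 0.35, 0.24, -56.07, 308.61], [0.59, 0.43, 0.21, -105.42, 275.77], [0.64, 0.52, 0.18, -151.19, 245.31], [0.68, 0.6, 0.16, -193.75, 216.99]]
(170, 48)
[[0.34, -0.21, 0.39, 391.74, 500.29], [0.39, -0.13, 0.36, 314.55, 437.41], [0.45, -0.05, 0.34, 244.73, 380.54], [0.51, 0.03, 0.31, 181.28, 328.85], [0.57, 0.1, 0.29, 123.36, 281.66], [0.62, 0.18, 0.26, 70.27, 238.42], [0.68, 0.26, 0.23, 21.45, 198.65], [0.74, 0.34, 0.21, -23.62, 161.94], [0.8, 0.41, 0.18, -65.33, 127.95], [0.85, 0.49, 0.16, -104.07, 96.4]]
(130, 10)
[[0.31, -0.18, 0.44, 358.14, 544.13], [0.36, -0.09, 0.42, 268.72, 479.82], [0.42, -0.01, 0.4, 186.23, 420.48], [0.47, 0.07, 0.38, 109.88, 365.57], [0.52, 0.15, 0.36, 39.03, 314.6], [0.58, 0.24, 0.34, -26.91, 267.17], [0.63, 0.32, 0.32, -88.43, 222.92], [0.68, 0.4, 0.31, -145.96, 181.54], [0.74, 0.48, 0.29, -199.87, 142.76], [0.79, 0.57, 0.27, -250.5, 106.34]]
(90, 8)
[[0.27, -0.15, 0.44, 331.63, 590.68], [0.32, -0.07, 0.42, 237.07, 530.68], [0.37, 0.02, 0.41, 149.44, 475.08], [0.42, 0.11, 0.39, 68.02, 423.42], [0.46, 0.19, 0.37, -7.84, 375.29], [0.51, 0.28, 0.35, -78.68, 330.34], [0.56, 0.37, 0.34, -144.99, 288.27], [0.61, 0.45, 0.32, -207.18, 248.81], [0.65, 0.54, 0.3, -265.64, 211.72], [0.7, 0.62, 0.28, -320.68, 176.8]]
```

View pics/c2.png

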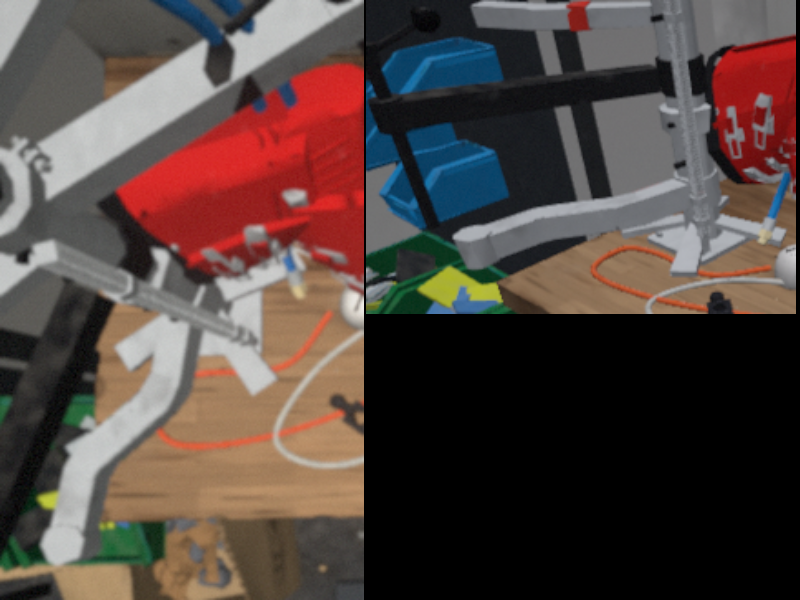

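The picture shows the low grey arm and the black beam above it, which ends near (0.31, 0.27) at z≈0.29. I'll rise and swing over it.

```bash
python3 -m crank '[{"z":-0.06},{"z":-0.12},{"z":-0.17},{"z":-0.21},{"z":-0.21}]' 0.06 && python3 -m crank '[{"x":0.002,"y":-0.055,"z":0},{"x":0.003,"y":-0.111,"turn":0.05},{"x":-0.04,"y":-0.14,"turn":0.15},{"x":-0.09,"y":-0.18,"turn":0.3},{"x":-0.15,"y":-0.222,"turn":0.45}]'
```

```text
invalid input
```

```bash
python3 -m crank '[{"x":0,"y":0,"z":-0.06,"turn":0},{"x":0,"y":0,"z":-0.12,"turn":0},{"x":0,"y":0,"z":-0.17,"turn":0},{"x":0,"y":0,"z":-0.21,"turn":0},{"x":0,"y":0,"z":-0.21,"turn":0}]' 0.06 && python3 -m crank '[{"x":0.002,"y":-0.055,"z":0,"turn":0},{"x":0.003,"y":-0.111,"z":0,"turn":0.05},{"x":-0.04,"y":-0.14,"z":0,"turn":0.15},{"x":-0.09,"y":-0.18,"z":0,"turn":0.3},{"x":-0.15,"y":-0.222,"z":0,"turn":0.45}]'
```

```text
time_s: 0.78
tool_pos: [0.2442, 0.6032, 0.4554]
tool_rot: [179.6, -0.0, 158.0]
force: [0.4, -0.6, 0.9]
grip_width: 0.0606
grasp_force: 0.0
time_s: 1.4
tool_pos: [0.2934, 0.3486, 0.4502]
tool_rot: [-179.9, 0.0, 131.9]
force: [1.4, 0.1, -0.8]
grip_width: 0.0599
grasp_force: 0.0
```

```bash
python3 -m crank '[{"x":-0.05,"y":-0.004,"z":0,"turn":0.17},{"x":-0.10,"y":-0.008,"z":0,"turn":0.34},{"x":-0.15,"y":-0.012,"z":0,"turn":0.51},{"x":-0.206,"y":-0.018,"z":0,"turn":0.68},{"x":-0.255,"y":-0.04,"z":0,"turn":0.85},{"x":-0.3,"y":-0.062,"z":0,"turn":1.02},{"x":-0.35,"y":-0.085,"z":0.02,"turn":1.19},{"x":-0.395,"y":-0.107,"z":0.05,"turn":1.36},{"x":-0.435,"y":-0.144,"z":0.08,"turn":1.53},{"x":-0.475,"y":-0.18,"z":0.12,"turn":1.7},{"x":-0.517,"y":-0.217,"z":0.15,"turn":1.87},{"x":-0.559,"y":-0.254,"z":0.18,"turn":2.04}]'
python3 -m crank '[{"x":0,"y":0,"z":0,"turn":0.16},{"x":0,"y":0,"z":0,"turn":0.18},{"x":0,"y":0,"z":0,"turn":0.18}]'
python3 - <<'E'
from h import *
im,c=snap("wrist","w1"); print(c["position"],c["attitude"],env.get_obs()["qpos"])
E
```

```text
time_s: 2.9
tool_pos: [0.479, -0.2295, 0.2724]
tool_rot: [-179.9, 0.0, 15.0]
force: [0.3, 0.5, -0.4]
grip_width: 0.06
grasp_force: 0.0
time_s: 3.28
tool_pos: [0.4801, -0.2274, 0.2743]
tool_rot: [-180.0, 0.0, 5.2]
force: [-0.5, 0.9, 0.3]
grip_width: 0.0601
grasp_force: 0.0
[ 0.56444504 -0.22022136  0.41744293] [-1.76845072e+01 -2.58480963e-03 -8.48351196e+01] [-19.83020122   2.70143947  44.14849207  98.49559338  -1.94172875
  79.57181993 -60.16044619]
```

View pics/w1.png

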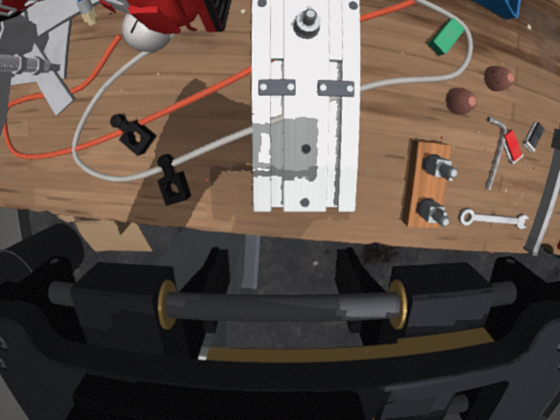

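The wrist view shows everything: the base spans x 253–358 with its stops at (277,87) and (336,87), the holder is at (428,183) with both studs, the levers are at (133,135) and (172,182), the dome is at (147,32) and the cones at (500,78) and (460,100). All the tops are at z = 24 mm, so I'll rectify the picture to that plane.

```bash
cat >> h.py <<'E'
def load(fn): return cv2.imread(f"pics/{fn}.png"),json.load(open(f"pics/{fn}.json"))
def levers(t,x1,y1,s,lo=45):
    """dark compact blobs in a rectified picture: hub centre and direction of arm"""
    g=cv2.cvtColor(t,cv2.COLOR_BGR2GRAY); m=cv2.morphologyEx((g<lo).astype(np.uint8),cv2.MORPH_OPEN,np.ones((3,3)))
    for k in cv2.findContours(m,cv2.RETR_CCOMP,cv2.CHAIN_APPROX_NONE)[0]:
        a=cv2.contourArea(k)/s/s*1e6
        if 900<a<2600: print("blob",round(a),"rect",cv2.minAreaRect(k),"c",x1-k[:,0,1].mean()/s,y1-k[:,0,0].mean()/s)
E
python3 - <<'E'
from h import *
im,c=load("w1"); s=1600.; x1,y1=.74,0.0
t=topdown("wrist",im,c,.42,x1,-.5,y1,.024,s); cv2.imwrite("pics/t1.png",t)
W=lambda u,v:(round(x1-v/s,4),round(y1-u/s,4))
hsv=cv2.cvtColor(t,cv2.COLOR_BGR2HSV); g=cv2.cvtColor(t,cv2.COLOR_BGR2GRAY)
# base edges: per row leftmost/rightmost white
m=((hsv[...,1]<60)&(g>150)).astype(np.uint8)
E=[]
for v in range(60,460,4):
    u=np.where(m[v,240:560])[0]+240
    if len(u)>150: E.append((v,u.min(),u.max()))
E=np.array(E)
for j in (1,2):
    p=np.polyfit(x1-E[:,0]/s,y1-E[:,j]/s,1)
    for _ in range(4):
        r=np.abs(np.polyval(p,x1-E[:,0]/s)-(y1-E[:,j]/s)); k=r<.0015; p=np.polyfit(x1-E[k,0]/s,y1-E[k,j]/s,1)
    print("edge",j,k.sum(),"angle",np.degrees(np.arctan(p[0])),"y at x=.5,.6:",np.polyval(p,[.5,.6]))
# holder
mo=((hsv[...,0]<16)&(hsv[...,1]>150)&(g>60)).astype(np.uint8); mo[:,:640]=0;mo[:200]=0
k=max(cv2.findContours(mo,0,1)[0],key=cv2.contourArea); print("holder",cv2.minAreaRect(k))
levers(t,x1,y1,s)
E
```

```text
edge 1 73 angle 5.29170550305467 y at x=.5,.6: [-0.19007763 -0.18081551]
edge 2 80 angle 5.187165808209094 y at x=.5,.6: [-0.32020795 -0.31112982]
holder ((687.5, 291.5), (3.0, 3.0), 90.0)
blob 1833 rect ((136.1277313232422, 432.72625732421875), (103.9753189086914, 62.96615982055664), 70.01689147949219) c 0.46707347972972973 -0.08594172297297296
blob 1721 rect ((41.85607147216797, 338.58551025390625), (105.98116302490234, 58.85575485229492), 35.311214447021484) c 0.5275988051470588 -0.028120404411764707
```

View pics/t1.png

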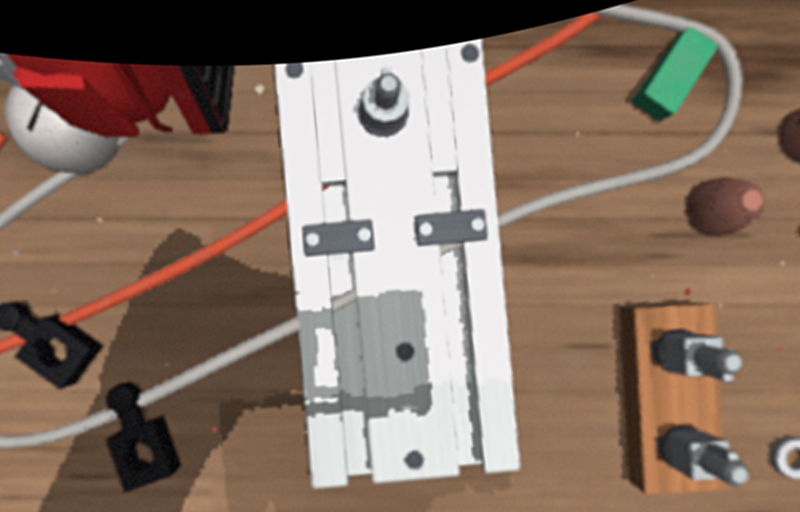

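```bash
python3 -c "
from h import *
plan([.490,-.422,.19],3.2)"
```

```text
{'x': np.float64(-0.008), 'y': np.float64(0.1948), 'z': np.float64(0.0845), 'turn': np.float64(0.0349), 'q7': np.float64(-60.2)}
```

```bash
python3 -m crank '[{"x":0,"y":0.05,"z":0,"turn":0},{"x":0,"y":0.1,"z":0.02,"turn":0.02},{"x":-0.005,"y":0.15,"z":0.05,"turn":0.035},{"x":-0.008,"y":0.195,"z":0.084,"turn":0.035},{"x":-0.008,"y":0.195,"z":0.084,"turn":0.035},{"x":-0.008,"y":0.195,"z":0.084,"turn":0.035}]' 0.06
python3 - <<'E'
from h import *
im,c=snap("wrist","w2"); print(c["position"]); s=2500.
a=topdown("wrist",im,c,.41,.56,-.5,-.36,.055,s); b=topdown("wrist",im,c,.41,.56,-.5,-.36,.024,s)
cv2.imwrite("pics/t2.png",np.hstack([a,b]))
E
```

```text
time_s: 4.08
tool_pos: [0.4899, -0.4224, 0.1909]
tool_rot: [-180.0, -0.0, 3.1]
force: [-0.2, -0.2, -0.1]
grip_width: 0.0602
grasp_force: 0.0
[ 0.57426373 -0.41829471  0.33410037]
```

View pics/t2.png

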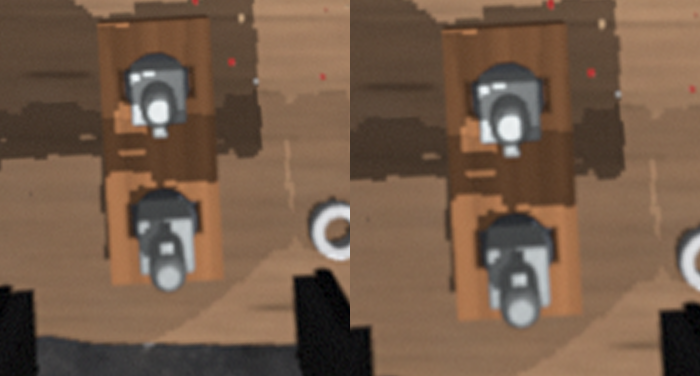

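Rectified at z=55 mm, the studs' squares centre at (159,97) and (166,246). The far stud is therefore at (0.5213, −0.4233) with its key toward −x, and the near one at (0.4613, −0.4262) with its key toward +x. I'll take the far one first.

```bash
python3 -m crank '[{"x":0.03,"y":0.0026,"z":0.03,"turn":0.007},{"x":0.0313,"y":0.0026,"z":0.08,"turn":0.007},{"x":0.0313,"y":0.0026,"z":0.12,"turn":0.007},{"x":0.0313,"y":0.0026,"z":0.139,"turn":0.007},{"x":0.0313,"y":0.0026,"z":0.139,"turn":0.007}]' 0.06 && python3 -m crank '[{"x":0,"y":0,"z":0,"turn":0},{"x":0,"y":0,"z":0,"turn":0},{"x":0,"y":0,"z":0,"turn":0},{"x":0,"y":0,"z":0,"turn":0}]' 0.0 40 && python3 -m crank '[{"x":0,"y":0,"z":-0.02,"turn":0},{"x":0,"y":0,"z":-0.06,"turn":0},{"x":0,"y":0,"z":-0.08,"turn":0},{"x":0,"y":0,"z":-0.08,"turn":0},{"x":0,"y":0,"z":-0.08,"turn":0}]'; python3 -c "
from h import *
snap('wrist','w3')"
```

```text
time_s: 4.75
tool_pos: [0.5211, -0.423, 0.0519]
tool_rot: [-179.9, -0.0, 2.7]
force: [0.1, -0.8, 0.4]
grip_width: 0.06
grasp_force: 0.0
time_s: 5.25
tool_pos: [0.5205, -0.4245, 0.0521]
tool_rot: [180.0, -0.0, 2.6]
force: [-0.1, 0.1, -0.2]
grip_width: 0.0279
grasp_force: 0.0
time_s: 5.88
tool_pos: [0.5199, -0.4235, 0.1304]
tool_rot: [-179.9, 0.1, 2.6]
force: [-1.3, 0.1, -2.6]
grip_width: 0.0215
grasp_force: 40.0
```

View pics/w3.png

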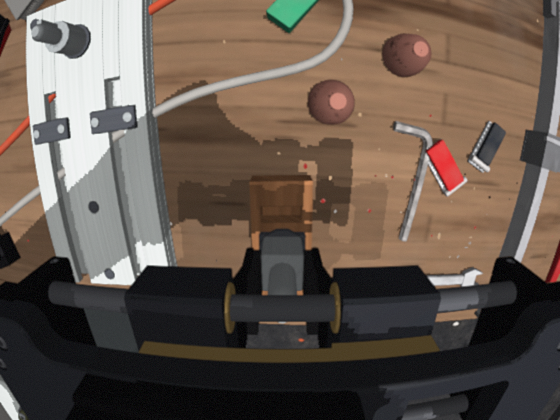

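The fingers were still closing when the lift began, so the grip may be high on the square. I'll lower the stud back into its pocket and regrip it.

```bash
python3 -m crank '[{"x":0.001,"y":0,"z":0.04,"turn":0},{"x":0.001,"y":0,"z":0.055,"turn":0},{"x":0.001,"y":0,"z":0.06,"turn":0},{"x":0.001,"y":0,"z":0.06,"turn":0}]' && python3 -m crank '[{"x":0,"y":0,"z":0.004,"turn":0},{"x":0,"y":0,"z":0.004,"turn":0},{"x":0,"y":0,"z":0.004,"turn":0}]'
```

```text
time_s: 6.42
tool_pos: [0.5206, -0.4242, 0.0714]
tool_rot: [-180.0, 0.1, 2.6]
force: [-2.1, 1.5, -3.4]
grip_width: 0.0215
grasp_force: 40.0
time_s: 6.8
tool_pos: [0.5207, -0.4243, 0.0682]
tool_rot: [-180.0, 0.0, 2.5]
force: [-4.6, 2.5, 2.1]
grip_width: 0.0217
grasp_force: 40.0
```

```bash
python3 -m crank '[{"x":0,"y":0,"z":-0.002,"turn":0},{"x":0,"y":0,"z":-0.002,"turn":0},{"x":0,"y":0,"z":-0.002,"turn":0}]' 0.04 && python3 -m crank '[{"x":0,"y":0,"z":0.009,"turn":0},{"x":0,"y":0,"z":0.018,"turn":0},{"x":0,"y":0,"z":0.018,"turn":0}]' && python3 -m crank '[{"x":0,"y":0,"z":0,"turn":0},{"x":0,"y":0,"z":0,"turn":0},{"x":0,"y":0,"z":0,"turn":0},{"x":0,"y":0,"z":0,"turn":0},{"x":0,"y":0,"z":0,"turn":0}]' 0.0 40
```

```text
time_s: 7.18
tool_pos: [0.5222, -0.4246, 0.0702]
tool_rot: [179.9, -0.1, 2.6]
force: [-0.2, -0.4, -0.1]
grip_width: 0.038
grasp_force: 0.0
time_s: 7.55
tool_pos: [0.5207, -0.4235, 0.0501]
tool_rot: [-179.9, 0.1, 2.6]
force: [-0.7, 0.1, -0.6]
grip_width: 0.0402
grasp_force: 0.0
time_s: 8.18
tool_pos: [0.5214, -0.4242, 0.0519]
tool_rot: [-180.0, -0.0, 2.6]
force: [-1.4, 1.7, 4.0]
grip_width: 0.022
grasp_force: 40.0
```

```bash
python3 -m crank '[{"x":0,"y":0,"z":-0.02,"turn":0},{"x":0,"y":0,"z":-0.05,"turn":0},{"x":0,"y":0,"z":-0.07,"turn":0},{"x":0,"y":0,"z":-0.07,"turn":0}]' && python3 -m crank '[{"x":0,"y":-0.01,"z":0,"turn":-0.16},{"x":-0.001,"y":-0.03,"z":0,"turn":-0.32},{"x":-0.003,"y":-0.055,"z":0,"turn":-0.48},{"x":-0.005,"y":-0.08,"z":0,"turn":-0.64},{"x":-0.007,"y":-0.105,"z":0,"turn":-0.8},{"x":-0.009,"y":-0.13,"z":0,"turn":-0.96},{"x":-0.01,"y":-0.155,"z":0,"turn":-1.12},{"x":-0.012,"y":-0.18,"z":0,"turn":-1.28},{"x":-0.014,"y":-0.204,"z":0,"turn":-1.44},{"x":-0.014,"y":-0.204,"z":0,"turn":-1.616},{"x":-0.014,"y":-0.204,"z":0,"turn":-1.616},{"x":-0.014,"y":-0.204,"z":0,"turn":-1.616}]'
python3 - <<'E'
from h import *
im,c=snap("wrist","w4")
plan([.4982,-.2202,.06],95.2)
E
```

```text
time_s: 8.68
tool_pos: [0.5223, -0.4253, 0.124]
tool_rot: [179.9, -0.2, 2.6]
force: [-0.2, 0.2, -2.6]
grip_width: 0.0219
grasp_force: 40.0
time_s: 10.18
tool_pos: [0.4978, -0.2214, 0.1212]
tool_rot: [-180.0, -0.0, 94.9]
force: [-0.2, 0.5, -1.7]
grip_width: 0.0218
grasp_force: 40.0
{'x': np.float64(0.0013), 'y': np.float64(0.0004), 'z': np.float64(0.0613), 'turn': np.float64(-0.0039), 'q7': np.float64(31.8)}
```

View pics/w4.png

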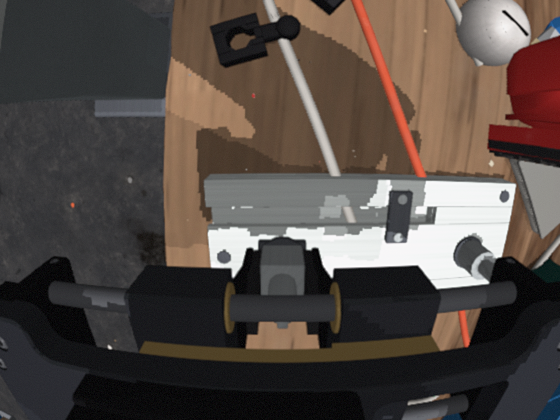

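```bash
python3 -m crank '[{"x":0.001,"y":0,"z":0.03,"turn":-0.004},{"x":0.001,"y":0,"z":0.045,"turn":-0.004},{"x":0.001,"y":0,"z":0.053,"turn":-0.004},{"x":0.001,"y":0,"z":0.058,"turn":-0.004},{"x":0.001,"y":0,"z":0.062,"turn":-0.004},{"x":0.001,"y":0,"z":0.062,"turn":-0.004}]'; python3 -m crank '[{"x":0,"y":0,"z":0.004,"turn":0},{"x":0,"y":0,"z":0.007,"turn":0},{"x":0,"y":0,"z":0.007,"turn":0}]'
```

```text
time_s: 10.98
tool_pos: [0.4983, -0.2201, 0.0597]
tool_rot: [180.0, -0.0, 95.4]
force: [-0.6, 0.4, -1.9]
grip_width: 0.0222
grasp_force: 40.0
time_s: 11.35
tool_pos: [0.4979, -0.22, 0.0524]
tool_rot: [-180.0, -0.0, 95.4]
force: [-0.6, -0.1, -2.5]
grip_width: 0.0214
grasp_force: 40.0
```

```bash
python3 -m crank '[{"x":0,"y":0.012,"z":0,"turn":0},{"x":0,"y":0.027,"z":0,"turn":0},{"x":0,"y":0.042,"z":0,"turn":0},{"x":0,"y":0.056,"z":0,"turn":0},{"x":0,"y":0.064,"z":0,"turn":0},{"x":0,"y":0.067,"z":0,"turn":0},{"x":0,"y":0.067,"z":0,"turn":0},{"x":0,"y":0.067,"z":0,"turn":0}]'; python3 -m crank '[{"x":0,"y":0.002,"z":0,"turn":0},{"x":0,"y":0.004,"z":0,"turn":0},{"x":0,"y":0.004,"z":0,"turn":0},{"x":0,"y":0.004,"z":0,"turn":0}]'
```

```text
time_s: 12.35
tool_pos: [0.5643, -0.214, 0.0526]
tool_rot: [-180.0, -0.0, 95.4]
force: [-0.1, -1.0, -1.7]
grip_width: 0.022
grasp_force: 40.0
time_s: 12.85
tool_pos: [0.5672, -0.2138, 0.0525]
tool_rot: [-179.8, -0.0, 95.4]
force: [-6.0, -0.0, 2.0]
grip_width: 0.0218
grasp_force: 40.0
```

```bash
python3 -m crank '[{"x":0,"y":-0.001,"z":0,"turn":0.15},{"x":0,"y":-0.001,"z":0,"turn":0.3},{"x":0,"y":-0.001,"z":0,"turn":0.46},{"x":0,"y":-0.001,"z":0,"turn":0.62},{"x":0,"y":-0.001,"z":0,"turn":0.78},{"x":0,"y":-0.001,"z":0,"turn":0.94},{"x":0,"y":-0.001,"z":0,"turn":1.1},{"x":0,"y":-0.001,"z":0,"turn":1.26},{"x":0,"y":-0.001,"z":0,"turn":1.42},{"x":0,"y":-0.001,"z":0,"turn":1.573},{"x":0,"y":-0.001,"z":0,"turn":1.573},{"x":0,"y":-0.001,"z":0,"turn":1.573}]'; python3 -c "
from h import *
print(env.get_obs()['wrist_torque'])"
```

```text
time_s: 14.35
tool_pos: [0.5666, -0.2119, 0.052]
tool_rot: [-179.8, 0.2, 5.4]
force: [-4.5, 2.9, -0.3]
grip_width: 0.0219
grasp_force: 40.0
[0.6715663  1.13385104 0.03343211]
```

```bash
python3 -m crank '[{"x":0,"y":0,"z":0,"turn":0},{"x":0,"y":0,"z":0,"turn":0},{"x":0,"y":0,"z":0,"turn":0}]' 0.04 && python3 -m crank '[{"x":0,"y":0,"z":-0.03,"turn":0},{"x":0,"y":0,"z":-0.08,"turn":0},{"x":-0.025,"y":0.04,"z":-0.09,"turn":0.045},{"x":-0.055,"y":0.09,"z":-0.09,"turn":0.045},{"x":-0.085,"y":0.14,"z":-0.09,"turn":0.045},{"x":-0.115,"y":0.19,"z":-0.09,"turn":0.045},{"x":-0.125,"y":0.2025,"z":-0.09,"turn":0.045},{"x":-0.125,"y":0.2025,"z":-0.09,"turn":0.045},{"x":-0.125,"y":0.2025,"z":-0.09,"turn":0.045}]'
python3 - <<'E'
from h import *
im,c=snap("wrist","w5"); plan([.4613,-.4262,.051],2.7)
plan([.4613,-.4262,.051],2.7)
snap("top","top1")
E
```

```text
time_s: 14.72
tool_pos: [0.5686, -0.214, 0.0532]
tool_rot: [180.0, -0.1, 5.3]
force: [-0.6, 0.1, 0.0]
grip_width: 0.0387
grasp_force: 0.0
time_s: 15.85
tool_pos: [0.4637, -0.4246, 0.1424]
tool_rot: [-179.9, -0.0, 2.9]
force: [0.3, 0.4, -0.4]
grip_width: 0.0401
grasp_force: 0.0
{'x': np.float64(-0.0027), 'y': np.float64(0.0017), 'z': np.float64(0.0914), 'turn': np.float64(0.0034), 'q7': np.float64(-30.5)}
{'x': np.float64(-0.0027), 'y': np.float64(0.0017), 'z': np.float64(0.0914), 'turn': np.float64(0.0034), 'q7': np.float64(-30.5)}
```

```bash
python3 -m crank '[{"x":-0.002,"y":0.0015,"z":0.04,"turn":0.003},{"x":-0.002,"y":0.0015,"z":0.08,"turn":0.003},{"x":-0.002,"y":0.0015,"z":0.091,"turn":0.003},{"x":-0.002,"y":0.0015,"z":0.091,"turn":0.003}]' && python3 -m crank '[{"x":0,"y":0,"z":0,"turn":0},{"x":0,"y":0,"z":0,"turn":0},{"x":0,"y":0,"z":0,"turn":0},{"x":0,"y":0,"z":0,"turn":0},{"x":0,"y":0,"z":0,"turn":0}]' 0.0 40
```

```text
time_s: 16.45
tool_pos: [0.4606, -0.4275, 0.0516]
tool_rot: [-180.0, 0.0, 2.6]
force: [0.0, -1.1, 0.3]
grip_width: 0.0399
grasp_force: 0.0
time_s: 17.08
tool_pos: [0.4608, -0.4277, 0.0528]
tool_rot: [-179.9, -0.1, 2.5]
force: [-0.1, 4.4, 6.0]
grip_width: 0.0215
grasp_force: 40.0
```

```bash
python3 -m crank '[{"x":0,"y":0,"z":-0.02,"turn":0},{"x":0,"y":0,"z":-0.05,"turn":0},{"x":0,"y":0,"z":-0.07,"turn":0},{"x":0,"y":0,"z":-0.07,"turn":0}]' && python3 -m crank '[{"x":0,"y":-0.01,"z":0,"turn":-0.16},{"x":0.005,"y":-0.02,"z":0,"turn":-0.32},{"x":0.01,"y":-0.035,"z":0,"turn":-0.48},{"x":0.015,"y":-0.05,"z":0,"turn":-0.64},{"x":0.02,"y":-0.067,"z":0,"turn":-0.8},{"x":0.028,"y":-0.085,"z":0,"turn":-0.96},{"x":0.035,"y":-0.1,"z":0,"turn":-1.12},{"x":0.042,"y":-0.12,"z":0,"turn":-1.28},{"x":0.0497,"y":-0.135,"z":0,"turn":-1.44},{"x":0.0497,"y":-0.135,"z":0,"turn":-1.616},{"x":0.0497,"y":-0.135,"z":0,"turn":-1.616},{"x":0.0497,"y":-0.135,"z":0,"turn":-1.616}]'
python3 - <<'E'
from h import *
im,c=snap("wrist","w6")
plan([.5046,-.2899,.052],95.2)
E
```

```text
time_s: 17.58
tool_pos: [0.4607, -0.4294, 0.1238]
tool_rot: [179.9, -0.2, 2.5]
force: [-0.7, -0.1, -2.7]
grip_width: 0.022
grasp_force: 40.0
time_s: 19.08
tool_pos: [0.5031, -0.2915, 0.121]
tool_rot: [-179.9, -0.0, 94.9]
force: [-0.1, -0.1, -0.9]
grip_width: 0.0219
grasp_force: 40.0
{'x': np.float64(0.0014), 'y': np.float64(0.0015), 'z': np.float64(0.0692), 'turn': np.float64(-0.0048), 'q7': np.float64(40.5)}
```

View pics/w6.png

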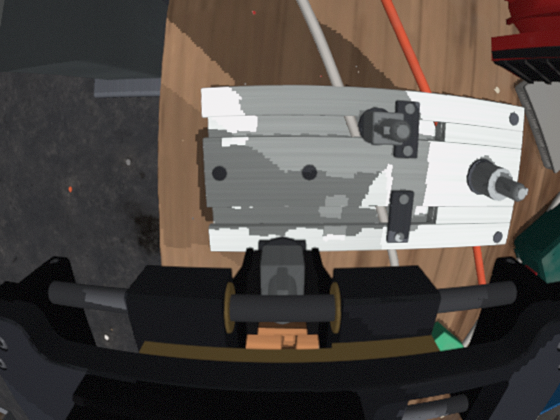

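The first stud stands upright at the left stop at (385,128). Now the second goes in.

```bash
python3 -m crank '[{"x":0.0014,"y":0,"z":0.03,"turn":-0.004},{"x":0.0014,"y":0,"z":0.045,"turn":-0.004},{"x":0.0014,"y":0,"z":0.053,"turn":-0.004},{"x":0.0014,"y":0,"z":0.058,"turn":-0.004},{"x":0.0014,"y":0,"z":0.062,"turn":-0.004},{"x":0.0014,"y":0,"z":0.066,"turn":-0.004},{"x":0.0014,"y":0,"z":0.068,"turn":-0.004},{"x":0.0014,"y":0,"z":0.068,"turn":-0.004},{"x":0.0014,"y":0,"z":0.068,"turn":-0.004}]'
```

```text
time_s: 20.25
tool_pos: [0.5037, -0.2898, 0.0538]
tool_rot: [180.0, 0.0, 95.3]
force: [-0.4, 0.5, -0.7]
grip_width: 0.0216
grasp_force: 40.0
```

```bash
python3 -m crank '[{"x":0,"y":0.012,"z":0,"turn":0},{"x":0,"y":0.027,"z":0,"turn":0},{"x":0,"y":0.042,"z":0,"turn":0},{"x":0,"y":0.056,"z":0,"turn":0},{"x":0,"y":0.064,"z":0,"turn":0},{"x":0,"y":0.067,"z":0,"turn":0},{"x":0,"y":0.067,"z":0,"turn":0},{"x":0,"y":0.067,"z":0,"turn":0}]'; python3 -m crank '[{"x":0,"y":0.002,"z":0,"turn":0},{"x":0,"y":0.004,"z":0,"turn":0},{"x":0,"y":0.005,"z":0,"turn":0},{"x":0,"y":0.005,"z":0,"turn":0}]'
```

```text
time_s: 21.25
tool_pos: [0.5698, -0.2839, 0.0536]
tool_rot: [-180.0, -0.0, 95.3]
force: [0.3, -0.6, -1.4]
grip_width: 0.0217
grasp_force: 40.0
time_s: 21.75
tool_pos: [0.5735, -0.2835, 0.0535]
tool_rot: [-179.8, -0.1, 95.3]
force: [-5.7, -0.0, 1.7]
grip_width: 0.0216
grasp_force: 40.0
```

```bash
python3 -m crank '[{"x":0,"y":-0.001,"z":0,"turn":0.15},{"x":0,"y":-0.001,"z":0,"turn":0.3},{"x":0,"y":-0.001,"z":0,"turn":0.46},{"x":0,"y":-0.001,"z":0,"turn":0.62},{"x":0,"y":-0.001,"z":0,"turn":0.78},{"x":0,"y":-0.001,"z":0,"turn":0.94},{"x":0,"y":-0.001,"z":0,"turn":1.1},{"x":0,"y":-0.001,"z":0,"turn":1.26},{"x":0,"y":-0.001,"z":0,"turn":1.42},{"x":0,"y":-0.001,"z":0,"turn":1.573},{"x":0,"y":-0.001,"z":0,"turn":1.573},{"x":0,"y":-0.001,"z":0,"turn":1.573}]' && python3 -m crank '[{"x":0,"y":0,"z":0,"turn":0},{"x":0,"y":0,"z":0,"turn":0},{"x":0,"y":0,"z":0,"turn":0}]' 0.04 && python3 -m crank '[{"x":0,"y":0,"z":-0.03,"turn":0},{"x":0,"y":0,"z":-0.08,"turn":0},{"x":0,"y":0,"z":-0.14,"turn":0},{"x":-0.01,"y":-0.05,"z":-0.18,"turn":0},{"x":-0.03,"y":-0.1,"z":-0.18,"turn":0},{"x":-0.05,"y":-0.12,"z":-0.18,"turn":0},{"x":-0.05,"y":-0.12,"z":-0.18,"turn":0},{"x":-0.05,"y":-0.12,"z":-0.18,"turn":0}]'
python3 - <<'E'
from h import *
im,c=snap("wrist","w7"); print(c["position"]); s=1600
t=topdown("wrist",im,c,.42,.70,-.33,0.05,.055,s); cv2.imwrite("pics/t7.png",t)
t=topdown("wrist",im,c,.42,.70,-.33,0.05,.024,s); levers(t,.70,.05,s)
cv2.imwrite("pics/t7b.png",t)
E
```

```text
time_s: 23.25
tool_pos: [0.5735, -0.2823, 0.053]
tool_rot: [-179.9, 0.1, 5.4]
force: [-3.5, 2.4, -2.8]
grip_width: 0.0215
grasp_force: 40.0
time_s: 23.62
tool_pos: [0.5753, -0.2839, 0.0544]
tool_rot: [179.9, -0.1, 5.2]
force: [0.1, -0.1, -0.3]
grip_width: 0.0385
grasp_force: 0.0
time_s: 24.62
tool_pos: [0.5144, -0.169, 0.2342]
tool_rot: [180.0, -0.1, 5.2]
force: [1.2, -0.3, -0.0]
grip_width: 0.0402
grasp_force: 0.0
[ 0.59833329 -0.16173689  0.37753968]
blob 1764 rect ((213.26028442382812, 367.02740478515625), (105.57112121582031, 59.456905364990234), 69.44395446777344) c 0.4680984042553191 -0.08484929078014185
blob 1796 rect ((119.32251739501953, 272.39959716796875), (104.39747619628906, 62.152076721191406), 35.83765411376953) c 0.5285885608856088 -0.026787361623616238
blob 2539 rect ((224.73048400878906, 38.03205871582031), (76.05899810791016, 183.54904174804688), 87.61405944824219) c 0.6735334463625153 -0.09622765104808877
```

View pics/t7.png

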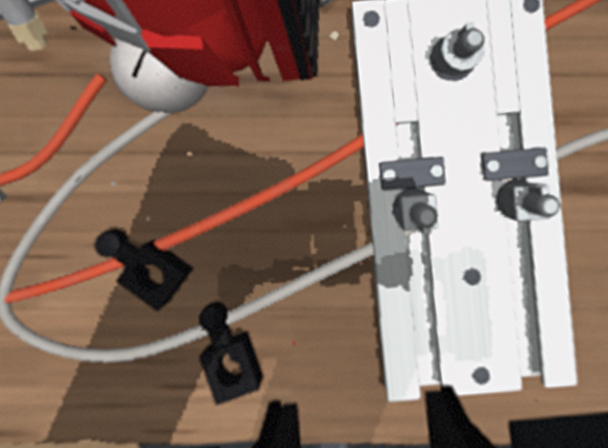

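Both studs stand at their stops, in line with the slots (squares at (417,212) and (533,200)). There are only two levers, lever A with its bore near (155,275) and lever B near (233,365). B goes on the right stud, whose key faces +x. I'll hover over B for a close look.

```bash
python3 -c "
from h import *
plan([.4568,-.0885,.17],20.5)"
```

```text
{'x': np.float64(-0.0501), 'y': np.float64(-0.0857), 'z': np.float64(0.0639), 'turn': np.float64(-0.2682), 'q7': np.float64(-63.3)}
```

```bash
python3 -m crank '[{"x":-0.02,"y":-0.035,"z":0.02,"turn":-0.13},{"x":-0.04,"y":-0.07,"z":0.04,"turn":-0.268},{"x":-0.05,"y":-0.086,"z":0.064,"turn":-0.268},{"x":-0.05,"y":-0.086,"z":0.064,"turn":-0.268},{"x":-0.05,"y":-0.086,"z":0.064,"turn":-0.268}]' 0.06
cat >> h.py <<'E'
def bore(fn,cx,cy,z=.024,s=4000.,r=.06):
    """close view of a lever: rectified at the hub's top; prints dark blob rect, inner contours"""
    im,c=load(fn); x1,y1=cx+r,cy+r
    t=topdown("wrist",im,c,cx-r,x1,cy-r,y1,z,s); cv2.imwrite(f"pics/{fn}t.png",t)
    return t,lambda u,v:(x1-v/s,y1-u/s)
E
python3 - <<'E'
from h import *
im,c=snap("wrist","w8"); print(c["position"],env.get_obs()["tool_pos"])
t,W=bore("w8",.4568,-.0885); levers(t,.5168,-.0285,4000.)
E
```

```text
time_s: 25.3
tool_pos: [0.4574, -0.0889, 0.1707]
tool_rot: [179.9, -0.1, 20.4]
force: [0.1, -0.4, -0.6]
grip_width: 0.0599
grasp_force: 0.0
[ 0.53647149 -0.05986402  0.31391956] [ 0.45752517 -0.08890613  0.1708402 ]
blob 1556 rect ((207.6200408935547, 189.83999633789062), (263.8153991699219, 129.85531616210938), 70.55996704101562) c 0.4661991354466859 -0.08152953890489914
```

View pics/w8t.png

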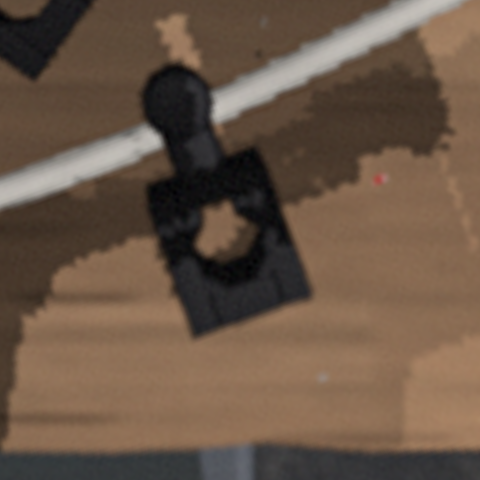

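The close view shows lever B clearly: its rectangle is 65.9 × 32.5 mm, its bore axis is at about px (229,248), or (0.4548, −0.0857), and its yaw is 19.5°. I'll grasp it.

```bash
python3 -m crank '[{"x":-0.0014,"y":-0.004,"z":0.05,"turn":0.014},{"x":-0.0014,"y":-0.004,"z":0.1,"turn":0.014},{"x":-0.0014,"y":-0.004,"z":0.135,"turn":0.014},{"x":-0.0014,"y":-0.004,"z":0.148,"turn":0.014},{"x":-0.0014,"y":-0.004,"z":0.148,"turn":0.014}]' 0.06 && python3 -m crank '[{"x":0,"y":0,"z":0,"turn":0},{"x":0,"y":0,"z":0,"turn":0},{"x":0,"y":0,"z":0,"turn":0},{"x":0,"y":0,"z":0,"turn":0},{"x":0,"y":0,"z":0,"turn":0},{"x":0,"y":0,"z":0,"turn":0}]' 0.02 25 && python3 -m crank '[{"x":0,"y":0,"z":-0.03,"turn":0},{"x":0,"y":0,"z":-0.08,"turn":0},{"x":0,"y":0,"z":-0.12,"turn":0},{"x":0,"y":0,"z":-0.12,"turn":0},{"x":0,"y":0,"z":-0.12,"turn":0}]'; python3 -c "
from h import *
o=env.get_obs();print(o['tool_pos'],o['tool_rot']);plan([.5743,-.2835,.14],5.3)"
```

```text
time_s: 25.98
tool_pos: [0.4539, -0.0848, 0.0219]
tool_rot: [179.9, 0.0, 19.7]
force: [0.3, 0.3, 0.7]
grip_width: 0.0604
grasp_force: 0.0
time_s: 26.72
tool_pos: [0.4539, -0.0838, 0.0222]
tool_rot: [-180.0, -0.1, 19.8]
force: [-0.5, 0.5, 6.1]
grip_width: 0.032
grasp_force: 25.0
time_s: 27.35
tool_pos: [0.4526, -0.0835, 0.1408]
tool_rot: [-179.9, 0.1, 19.8]
force: [0.4, 0.5, -1.5]
grip_width: 0.0319
grasp_force: 25.0
[ 0.45257213 -0.08348248  0.14084019] [-1.79942712e+02  5.10308079e-02  1.97774650e+01]
{'x': np.float64(0.0469), 'y': np.float64(0.2294), 'z': np.float64(0.0006), 'turn': np.float64(0.2527), 'q7': np.float64(-64.8)}
```

```bash
python3 -m crank '[{"x":0.005,"y":0.04,"z":0,"turn":0.08},{"x":0.015,"y":0.085,"z":0,"turn":0.17},{"x":0.025,"y":0.13,"z":0,"turn":0.253},{"x":0.035,"y":0.175,"z":0,"turn":0.253},{"x":0.044,"y":0.215,"z":0,"turn":0.253},{"x":0.047,"y":0.2294,"z":0,"turn":0.253},{"x":0.047,"y":0.2294,"z":0,"turn":0.253},{"x":0.047,"y":0.2294,"z":0,"turn":0.253}]'
python3 - <<'E'
from h import *
P=[]
for i in range(4):
    o=env.get_obs(); P.append(o["tool_pos"]); im,c=snap("wrist",f"w9")
print(np.array(P).round(4)); plan([.5743,-.2835,.077],5.3)
s=4000; t=topdown("wrist",im,c,.53,.65,-.34,-.22,.142,s); cv2.imwrite("pics/w9t.png",np.hstack([t,cv2.resize(im[150:330,200:360],None,fx=2,fy=2)[:480][:, :320] if 0 else t[:, :0]]))
cv2.imwrite("pics/w9c.png",cv2.resize(im[140:320,170:400],(690,540),interpolation=cv2.INTER_CUBIC))
E
```

```text
time_s: 28.35
tool_pos: [0.5741, -0.283, 0.1402]
tool_rot: [-179.9, 0.1, 5.3]
force: [0.0, 0.4, -0.9]
grip_width: 0.0317
grasp_force: 25.0
[[ 0.5741 -0.283   0.1402]
 [ 0.5745 -0.2826  0.1406]
 [ 0.5747 -0.2826  0.141 ]
 [ 0.575  -0.2826  0.1413]]
{'x': np.float64(-0.0009), 'y': np.float64(0.0008), 'z': np.float64(0.0646), 'turn': np.float64(0.0005), 'q7': np.float64(-40.8)}
```

View pics/w9c.png

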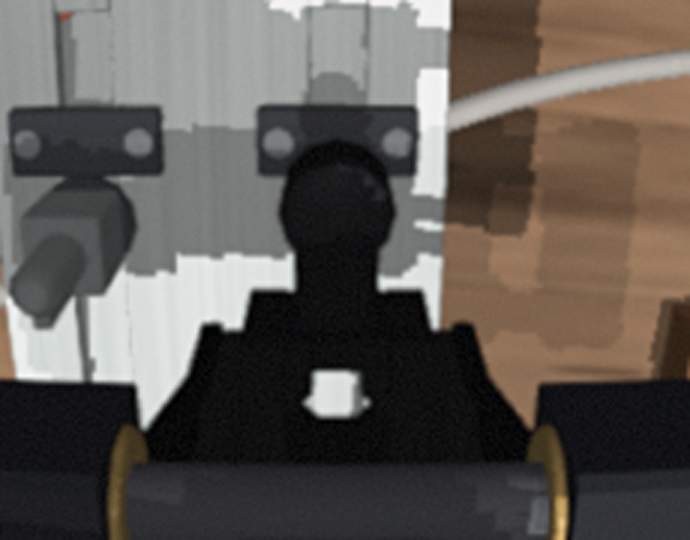

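The lever is held square and level above the right stud, with its arm pointing up the base. The picture budget is now used up, so I go on by numbers and forces. Lowering it.

```bash
python3 -m crank '[{"x":-0.0004,"y":0.0007,"z":0.025,"turn":0},{"x":-0.0004,"y":0.0007,"z":0.036,"turn":0},{"x":-0.0004,"y":0.0007,"z":0.042,"turn":0},{"x":-0.0004,"y":0.0007,"z":0.042,"turn":0}]'; python3 -m crank '[{"x":0,"y":0,"z":0.003,"turn":0},{"x":0,"y":0,"z":0.006,"turn":0},{"x":0,"y":0,"z":0.009,"turn":0},{"x":0,"y":0,"z":0.009,"turn":0}]'
```

```text
time_s: 29.05
tool_pos: [0.5747, -0.2842, 0.0996]
tool_rot: [-180.0, 0.0, 5.3]
force: [-0.4, -0.1, -0.1]
grip_width: 0.0318
grasp_force: 25.0
time_s: 29.55
tool_pos: [0.5746, -0.2845, 0.0903]
tool_rot: [-180.0, 0.0, 5.3]
force: [0.8, 1.4, -0.4]
grip_width: 0.0321
grasp_force: 25.0
```

```bash
python3 -m crank '[{"x":0,"y":0,"z":0.004,"turn":0},{"x":0,"y":0,"z":0.008,"turn":0},{"x":0,"y":0,"z":0.011,"turn":0},{"x":0,"y":0,"z":0.012,"turn":0},{"x":0,"y":0,"z":0.012,"turn":0}]'; python3 -m crank '[{"x":0,"y":0,"z":0.001,"turn":0},{"x":0,"y":0,"z":0.002,"turn":0},{"x":0,"y":0,"z":0.002,"turn":0}]'
```

```text
time_s: 30.18
tool_pos: [0.5746, -0.2846, 0.0785]
tool_rot: [-180.0, 0.0, 5.3]
force: [0.8, 0.3, -1.4]
grip_width: 0.0317
grasp_force: 25.0
time_s: 30.55
tool_pos: [0.5749, -0.2841, 0.0773]
tool_rot: [-179.9, -0.0, 5.3]
force: [-1.7, 2.4, 4.7]
grip_width: 0.0318
grasp_force: 25.0
```

```bash
python3 -m crank '[{"x":0,"y":0,"z":0,"turn":0},{"x":0,"y":0,"z":0,"turn":0},{"x":0,"y":0,"z":0,"turn":0},{"x":0,"y":0,"z":0,"turn":0}]' 0.05 && python3 -m crank '[{"x":0,"y":0,"z":-0.03,"turn":0},{"x":0,"y":0,"z":-0.07,"turn":0},{"x":-0.002,"y":-0.03,"z":-0.093,"turn":-0.1},{"x":-0.006,"y":-0.07,"z":-0.093,"turn":-0.24},{"x":-0.012,"y":-0.11,"z":-0.093,"turn":-0.4},{"x":-0.018,"y":-0.16,"z":-0.093,"turn":-0.56},{"x":-0.024,"y":-0.21,"z":-0.093,"turn":-0.72},{"x":-0.03,"y":-0.25,"z":-0.093,"turn":-0.853},{"x":-0.03,"y":-0.25,"z":-0.093,"turn":-0.853},{"x":-0.03,"y":-0.25,"z":-0.093,"turn":-0.853}]' 0.06
python3 - <<'E'
from h import *
im,c=snap("wrist","w10"); o=env.get_obs(); print(c["position"],o["tool_pos"],o["tool_rot"],o["qpos"][6])
for lo in (38,45,55):
    t,W=bore("w10",.5212,-.0366); levers(t,.5812,.0234,4000.,lo)
    t,W=bore("w10",.4,-.0366) if 0 else (t,W)
E
```

```text
time_s: 31.05
tool_pos: [0.5747, -0.2848, 0.0766]
tool_rot: [180.0, 0.0, 5.2]
force: [-0.3, 0.5, 0.3]
grip_width: 0.0494
grasp_force: 0.0
time_s: 32.3
tool_pos: [0.5221, -0.0392, 0.1698]
tool_rot: [180.0, -0.0, 54.1]
force: [0.3, -0.7, 0.1]
grip_width: 0.0598
grasp_force: 0.0
[0.57204867 0.02825063 0.31301851] [ 0.52214423 -0.03985126  0.16983734] [1.79951568e+02 8.61162054e-03 5.39873361e+01] -28.58717678025006
blob 1073 rect ((154.87506103515625, 202.05718994140625), (230.26429748535156, 121.96561431884766), 34.438987731933594) c 0.5298474562798092 -0.016958903020667725
```

Run:
```python
from h import *
t,W=bore("w10",.5212,-.0366)
for lo in (45,50,55,60,65,70):
    m=(t[...,2]<lo).astype(np.uint8); m=cv2.morphologyEx(m,cv2.MORPH_OPEN,np.ones((5,5)))
    for k in cv2.findContours(m,0,1)[0]:
        if cv2.contourArea(k)>6000:
            r=cv2.minAreaRect(k); print(lo,cv2.contourArea(k)/16,np.round(r[0],1),np.round(r[1],1),round(r[2],2),W(*r[0]))
```

```text
45 543.4375 [120.6 176.7] [141.3 118.6] 35.96 (0.5370220710754394, -0.006740523910522465)
50 560.0625 [121.5 176.4] [143.6 118.8] 36.87 (0.5371099960327148, -0.006970002746582035)
55 833.46875 [155.3 202.5] [229.2 120.3] 34.05 (0.5305791351318359, -0.015433873748779296)
60 1074.34375 [155.6 202.6] [230.8 120.9] 34.05 (0.5305399581909179, -0.015491864776611332)
65 1175.84375 [167.7 211. ] [260.3 121.7] 34.0 (0.5284457275390624, -0.01852444229125977)
70 1471.15625 [167.9 211.1] [262.  122.4] 34.23 (0.5284258987426758, -0.01858617553710938)
```

Run:
```python
from h import *
t,W=bore("w10",.5212,-.0366)
for lo in (75,80,85,90,100,110):
    m=(t[...,2]<lo).astype(np.uint8); m=cv2.morphologyEx(m,cv2.MORPH_OPEN,np.ones((5,5)))
    ks,h=cv2.findContours(m,cv2.RETR_CCOMP,1)
    for i,k in enumerate(ks):
        if cv2.contourArea(k)>6000 or (h[0][i][3]>=0 and cv2.contourArea(k)>300):
            r=cv2.minAreaRect(k); print(lo,"hole" if h[0][i][3]>=0 else "",cv2.contourArea(k)/16,np.round(r[0],1),np.round(r[1],1),round(r[2],2),np.round(W(*r[0]),4))
# profile along the arm axis through the estimated bore, and R values
b=np.array([.5201,-.0308]); a=np.radians(55.8); d=np.array([np.cos(a),np.sin(a)]); n=np.array([-d[1],d[0]])
for off in (-.012,0,.012):
    print(off,[int(t[int((.5812-p[0])*4000),int((.0234-p[1])*4000),2]) for q in np.arange(-.024,.05,.002) for p in [b+d*q+n*off]])
print([int(t[int((.5812-p[0])*4000),int((.0234-p[1])*4000),2]) for q in np.arange(-.024,.0241,.001) for p in [b-d*.012+n*q]])
```

```text
75  1490.03125 [168.2 211.3] [263.  123.5] 34.23 [ 0.5284 -0.0186]
75 hole 182.59375 [202.4 236. ] [67.2 59.4] 14.04 [ 0.5222 -0.0272]
80  1508.0 [168.2 211.5] [264.  124.2] 34.11 [ 0.5283 -0.0187]
80 hole 177.375 [202.2 235.8] [66.2 58.7] 14.04 [ 0.5223 -0.0271]
85  1525.125 [168.5 211.7] [265.1 124.8] 34.1 [ 0.5283 -0.0187]
85 hole 172.03125 [203.2 232.4] [62.  60.6] 78.69 [ 0.5231 -0.0274]
90  1542.875 [168.4 211.8] [266.2 125.6] 34.1 [ 0.5283 -0.0187]
90 hole 167.8125 [203.  233.5] [62. 59.] 0.0 [ 0.5228 -0.0274]
100  1578.0625 [168.2 212.3] [267.5 127.4] 33.83 [ 0.5281 -0.0187]
100 hole 152.40625 [202.7 231.8] [60.8 54.2] 67.38 [ 0.5232 -0.0273]
100  490.0 [262.9  67.9] [ 80.7 158.4] 36.03 [ 0.5642 -0.0423]
110  1643.9375 [162.3 221.3] [270.  149.2] 33.07 [ 0.5259 -0.0172]
110 hole 124.71875 [198.  232.5] [50. 55.] 0.0 [ 0.5231 -0.0261]
110  596.0 [263.7  65.5] [ 84.8 185.1] 36.03 [ 0.5648 -0.0425]
-0.012 [189, 192, 152, 67, 66, 68, 68, 68, 70, 70, 68, 69, 68, 32, 25, 27, 24, 61, 37, 25, 25, 9, 169, 125, 129, 133, 135, 134, 135, 129, 122, 121, 126, 127, 126, 125, 127, 129]
0 [194, 193, 195, 91, 65, 67, 71, 45, 20, 18, 42, 106, 109, 166, 189, 186, 187, 185, 92, 26, 29, 22, 26, 25, 28, 29, 30, 33, 35, 37, 38, 42, 44, 47, 43, 27, 119, 135]
0.012 [185, 188, 184, 93, 64, 68, 70, 67, 68, 69, 68, 69, 71, 45, 25, 29, 24, 50, 66, 30, 29, 17, 21, 88, 104, 130, 245, 254, 253, 250, 226, 144, 128, 133, 132, 134, 132, 128]
[181, 180, 180, 177, 179, 179, 179, 172, 140, 92, 60, 66, 68, 67, 68, 59, 58, 68, 70, 70, 71, 70, 70, 70, 71, 71, 71, 71, 68, 69, 69, 68, 61, 53, 60, 68, 70, 67, 63, 68, 116, 166, 186, 183, 184, 187, 192, 193, 193]
```

```bash
python3 -m crank '[{"x":0.0054,"y":-0.0067,"z":0.05,"turn":-0.032},{"x":0.0054,"y":-0.0067,"z":0.1,"turn":-0.032},{"x":0.0054,"y":-0.0067,"z":0.135,"turn":-0.032},{"x":0.0054,"y":-0.0067,"z":0.148,"turn":-0.032},{"x":0.0054,"y":-0.0067,"z":0.148,"turn":-0.032},{"x":0.0054,"y":-0.0067,"z":0.148,"turn":-0.032}]' 0.06 && python3 -m crank '[{"x":0,"y":0,"z":0,"turn":0},{"x":0,"y":0,"z":0,"turn":0},{"x":0,"y":0,"z":0,"turn":0},{"x":0,"y":0,"z":0,"turn":0},{"x":0,"y":0,"z":0,"turn":0},{"x":0,"y":0,"z":0,"turn":0}]' 0.02 25
```

```text
time_s: 33.1
tool_pos: [0.5208, -0.0308, 0.0227]
tool_rot: [179.9, -0.1, 55.9]
force: [0.4, -0.0, 0.6]
grip_width: 0.0603
grasp_force: 0.0
time_s: 33.85
tool_pos: [0.5198, -0.0299, 0.0218]
tool_rot: [-180.0, -0.0, 56.0]
force: [-0.3, 1.1, 2.5]
grip_width: 0.0321
grasp_force: 24.7
```

```bash
python3 -m crank '[{"x":0,"y":0,"z":-0.03,"turn":0},{"x":0,"y":0,"z":-0.08,"turn":0},{"x":0,"y":0,"z":-0.12,"turn":0},{"x":0,"y":0,"z":-0.12,"turn":-0.1}]' && python3 -m crank '[{"x":-0.01,"y":0.01,"z":0,"turn":-0.17},{"x":-0.02,"y":0.022,"z":0,"turn":-0.34},{"x":-0.032,"y":0.035,"z":0,"turn":-0.51},{"x":-0.045,"y":0.05,"z":0,"turn":-0.68},{"x":-0.058,"y":0.065,"z":0,"turn":-0.85},{"x":-0.07,"y":0.078,"z":0,"turn":-1.02},{"x":-0.082,"y":0.09,"z":0,"turn":-1.19},{"x":-0.094,"y":0.102,"z":0,"turn":-1.36},{"x":-0.105,"y":0.115,"z":0,"turn":-1.53},{"x":-0.116,"y":0.126,"z":0,"turn":-1.7},{"x":-0.126,"y":0.125,"z":0,"turn":-1.87},{"x":-0.126,"y":0.125,"z":0,"turn":-1.95}]'; python3 -c "
from h import *
print(env.get_obs()['qpos'].round(1)); plan([.5668,-.2139,.14],185.3)"
```

```text
time_s: 34.35
tool_pos: [0.5219, -0.0302, 0.1447]
tool_rot: [179.7, -0.3, 61.8]
force: [-1.2, 0.1, -0.5]
grip_width: 0.032
grasp_force: 24.7
time_s: 35.85
tool_pos: [0.5691, -0.2017, 0.1412]
tool_rot: [-180.0, -0.1, 173.5]
force: [0.1, 0.1, 0.5]
grip_width: 0.0317
grasp_force: 24.7
[-13.6  19.1  37.   98.3 -12.4  66.8 110.3]
{'x': np.float64(0.0009), 'y': np.float64(-0.0123), 'z': np.float64(0.0012), 'turn': np.float64(-0.2061), 'q7': np.float64(110.3)}
```

```bash
python3 -m crank '[{"x":0.0009,"y":-0.0123,"z":0,"turn":-0.1},{"x":0.0009,"y":-0.0123,"z":0,"turn":-0.206},{"x":0.0009,"y":-0.0123,"z":0,"turn":-0.206},{"x":0.0009,"y":-0.0123,"z":0,"turn":-0.206}]'; python3 -c "
from h import *
P=[]
for i in range(4):
    P.append(env.get_obs()['tool_pos']); imaging.read_camera('top')
print(np.array(P).round(4)); plan([.5668,-.2139,.10],185.3)"
```

```text
time_s: 36.35
tool_pos: [0.5676, -0.2122, 0.1413]
tool_rot: [180.0, -0.0, -174.9]
force: [0.4, -0.3, -0.6]
grip_width: 0.0322
grasp_force: 24.7
[[ 0.5676 -0.2122  0.1413]
 [ 0.5676 -0.2122  0.1414]
 [ 0.5677 -0.2122  0.1415]
 [ 0.5677 -0.2122  0.1415]]
{'x': np.float64(0.0011), 'y': np.float64(-0.0016), 'z': np.float64(0.0415), 'turn': np.float64(-0.0016), 'q7': np.float64(122.6)}
```

```bash
python3 -m crank '[{"x":0.0008,"y":-0.0014,"z":0.025,"turn":-0.002},{"x":0.0008,"y":-0.0014,"z":0.036,"turn":-0.002},{"x":0.0008,"y":-0.0014,"z":0.042,"turn":-0.002},{"x":0.0008,"y":-0.0014,"z":0.042,"turn":-0.002}]'; python3 -m crank '[{"x":0,"y":0,"z":0.003,"turn":0},{"x":0,"y":0,"z":0.006,"turn":0},{"x":0,"y":0,"z":0.009,"turn":0},{"x":0,"y":0,"z":0.009,"turn":0}]'
```

```text
time_s: 37.05
tool_pos: [0.5669, -0.2137, 0.0994]
tool_rot: [180.0, -0.0, -174.7]
force: [-0.4, -0.2, -1.6]
grip_width: 0.0316
grasp_force: 24.7
time_s: 37.55
tool_pos: [0.5668, -0.2138, 0.0903]
tool_rot: [180.0, -0.0, -174.7]
force: [-0.3, 0.7, -0.8]
grip_width: 0.032
grasp_force: 24.7
```

Past the key top with no resistance, so the key is in the keyway.

```bash
python3 -m crank '[{"x":0,"y":0,"z":0.004,"turn":0},{"x":0,"y":0,"z":0.008,"turn":0},{"x":0,"y":0,"z":0.011,"turn":0},{"x":0,"y":0,"z":0.012,"turn":0},{"x":0,"y":0,"z":0.012,"turn":0}]'; python3 -m crank '[{"x":0,"y":0,"z":0.001,"turn":0},{"x":0,"y":0,"z":0.002,"turn":0},{"x":0,"y":0,"z":0.002,"turn":0}]'
```

```text
time_s: 38.17
tool_pos: [0.567, -0.2139, 0.0785]
tool_rot: [-180.0, -0.0, -174.7]
force: [-0.0, -0.5, -1.0]
grip_width: 0.0319
grasp_force: 24.7
time_s: 38.55
tool_pos: [0.5669, -0.2136, 0.077]
tool_rot: [180.0, -0.0, -174.7]
force: [-2.9, 2.4, 4.7]
grip_width: 0.0323
grasp_force: 24.7
```

```bash
python3 -m crank '[{"x":0,"y":0,"z":0,"turn":0},{"x":0,"y":0,"z":0,"turn":0},{"x":0,"y":0,"z":0,"turn":0},{"x":0,"y":0,"z":0,"turn":0}]' 0.05 && python3 -m crank '[{"x":0,"y":0,"z":-0.02,"turn":0},{"x":0,"y":0,"z":-0.06,"turn":0},{"x":0,"y":0,"z":-0.11,"turn":0},{"x":0.03,"y":0,"z":-0.15,"turn":0},{"x":0.05,"y":-0.03,"z":-0.15,"turn":0},{"x":0.05,"y":-0.03,"z":-0.15,"turn":0},{"x":0.05,"y":-0.03,"z":-0.15,"turn":0}]'
python3 - <<'E'
from h import *
for n in("wrist","top"):
    im,c=snap(n,"end_"+n); print(n,np.round(c["position"],3)); s=2500.; x1,y1=.66,-.15
    t=topdown(n,im,c,.46,x1,-.35,y1,.079,s); cv2.imwrite(f"pics/end_{n}_t.png",t)
    for lo in (50,70):
        m=cv2.morphologyEx((t.max(2)<lo).astype(np.uint8),cv2.MORPH_OPEN,np.ones((5,5)))
        for k in cv2.findContours(m,0,1)[0]:
            if cv2.contourArea(k)>2500:
                r=cv2.minAreaRect(k); print(lo,"size mm",np.round(np.array(r[1])/2.5,1),"ang",round(r[2],1),"centre",round(x1-r[0][1]/s,4),round(y1-r[0][0]/s,4))
E
```

```text
time_s: 39.05
tool_pos: [0.5671, -0.2141, 0.0766]
tool_rot: [-180.0, 0.0, -174.7]
force: [-0.5, -0.6, 0.6]
grip_width: 0.0493
grasp_force: 0.0
time_s: 39.92
tool_pos: [0.5204, -0.248, 0.2273]
tool_rot: [180.0, 0.1, -174.7]
force: [0.2, 0.4, -0.9]
grip_width: 0.05
grasp_force: 0.0
wrist [ 0.438 -0.256  0.37 ]
50 size mm [122.6  50.9] ang 53.3 centre 0.5784 -0.2005
50 size mm [ 51.6 116.9] ang 29.8 centre 0.599 -0.2954
70 size mm [110.7 200.9] ang 84.6 centre 0.5759 -0.2535
70 size mm [ 16.8 186.4] ang 90.0 centre 0.6516 -0.2432
top [ 0.481 -0.207  0.953]
70 size mm [44.  19.6] ang 90.0 centre 0.5548 -0.1598
```

Run:
```python
from h import *
im,c=load("end_wrist"); s=2500.; r=.025
d=np.array([.9958,.0913]); n=np.array([-.0913,.9958])
for nm,p in(("L",(.5676,-.2138)),("R",(.5743,-.2837))):
    t=topdown("wrist",im,c,p[0]-r,p[0]+r,p[1]-r,p[1]+r,.082,s); g=cv2.cvtColor(t,cv2.COLOR_BGR2GRAY)
    yy,xx=np.mgrid[:g.shape[0],:g.shape[1]]; k=((xx-62)**2+(yy-62)**2<30**2)
    for th in (60,80,110):
        w=(g>th)&k; print(nm,th,w.sum()/6.25,"mm2 tip offset mm",(62-yy[w].mean())/2.5,(62-xx[w].mean())/2.5)
    T=topdown("wrist",im,c,p[0]-.07,p[0]+.07,p[1]-.07,p[1]+.07,.079,s).max(2)
    f=lambda q:int(T[int((p[0]+.07-q[0])*s),int((p[1]+.07-q[1])*s)])
    print([f(np.array(p)+d*a) for a in np.arange(-.06,.061,.004)]); print([f(np.array(p)+n*a) for a in np.arange(-.03,.031,.002)])
```

```text
L 60 172.16 mm2 tip offset mm -3.5973977695167263 -0.1617100371747199
L 80 133.12 mm2 tip offset mm -3.467788461538464 0.35528846153846133
L 110 58.24 mm2 tip offset mm -2.2417582417582422 0.8780219780219767
[126, 124, 110, 14, 19, 22, 18, 19, 28, 23, 18, 26, 96, 106, 94, 133, 126, 13, 27, 16, 194, 95, 136, 246, 246, 244, 243, 246, 213, 49, 72]
[248, 249, 254, 180, 70, 121, 112, 22, 29, 24, 27, 9, 47, 89, 120, 134, 134, 134, 105, 51, 24, 26, 21, 58, 96, 72, 57, 32, 12, 12, 7]
R 60 176.32 mm2 tip offset mm -2.621052631578948 0.6867513611615237
R 80 136.16 mm2 tip offset mm -2.031962397179791 0.6312573443008234
R 110 59.36 mm2 tip offset mm -0.15525606469002753 0.547708894878707
[97, 108, 98, 95, 128, 116, 106, 91, 66, 17, 15, 26, 24, 82, 112, 132, 125, 108, 17, 43, 41, 43, 49, 47, 40, 35, 154, 226, 186, 53, 73]
[190, 168, 166, 163, 62, 1, 5, 10, 18, 18, 23, 16, 46, 114, 131, 132, 134, 118, 86, 43, 24, 23, 25, 41, 154, 167, 113, 74, 221, 250, 248]
```

Both levers are centred on their shafts at the shoulder height, with their arms pointing the expected way. Handing in.

```bash
python3 -c "
from cell import env
print(env.sign_off())"
```

```text
the job is handed in; nothing more can be done
None
```

Job handed in with no verdict shown: by position and force readings, both studs are against their stops and turned to lock, with a lever fully home on each; only two levers were on the bench, so the spindle stays empty.

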